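# Put the hardness reference blocks back in their cases

## Robot

A 6-joint arm with a two-finger parallel gripper is mounted at the origin on a cart in front of the work surface, level with it; the furniture and walls round the work are solid. World frame = base frame: x ahead of the robot, y to its left, z up, the work surface at z = 0. Lengths are in m, angles in rad, forces in N, time in s.
With the tool pointing down it reaches from about 0.425 to 0.95 m from the base axis. Payload 3.5 kg.
Tool frame: the origin (TCP) lies on the centre line of the jaws, within the pads' length; the fingertips stand 8 mm ahead of it and the grasp point (between the pads) lies 11 mm behind it (ctrl.tcp_to_tips is the distance from the TCP to the fingertips, in m); z points along the fingers, y is the direction in which the jaws open and shut (so a half turn about z gives the same grasp; the last joint's range is limited). The gripper opens to 85 mm and grips with 20 to 120 N. Pads are 22 mm wide; open, the fingers measure 114 mm over their backs; the gripper's body (76 mm by 85 mm) begins 54 mm behind the grasp point. The pads swing forward as they close: fully open they stand 13 mm farther back than shut.
Start: joints at [1.124, 0.286, 1.577, -0, 1.279, -0.15], TCP at [0.197, 0.645, 0.201] pointing down, gripper open.
Joint ranges: [-2.77, 2.77], [-0.9, 2.22], [0.21, 2.48], [-1.53, 4.67], [0.24, 2.81], [-2.84, 2.84]. Speed limits (rad/s): [2.79, 2.79, 3.14, 3.14, 3.14, 3.14].

## Interface

Orientations are given as a 3x3 rotation matrix whose columns are the frame's x, y, z axes.
In Python, from workcell import ctrl gives the robot as it stands. The module is installed in compiled form; this text tells all that it offers.
- The arm moves only by the tool move_arm, never from a script. Its argument "rows" is a list of rows, each a list of 4 numbers: the shift along the tool's x, y, z in cm, then the turn about the tool's z in rad. A call has 1 to 20 rows; each row shifts and turns the commanded pose from where the row before left it, along the tool's axes as they then stand; what a row does not reach is not made up. A row lasts 1/12 s, in which the tool goes at most 41.7 mm and 7.16 degrees, less where a joint would pass 70% of its speed; a pose out of reach is approached as far as the arm can. A call is refused whole if a number of a shift passes 4.17 or a number of a turn 0.125, either way. A call with a gripper value outside its range is refused whole. "claw" is the closure, from -1 (fully open) to 1 (shut), so that 0 is half open, set as the call begins (left out, the last holds). The fingers move at their own pace and stop on an object; "squeeze" is the grip in N (left out, the last holds). Time passes only in rows, so rows that do not move let the fingers close. It gives the time, the measured TCP pose, the force and the opening at its end, in the units of the state.
- ctrl.read_state(): the state, without advancing time (a new reading comes with each control period).
- ctrl.grab_frame(name): name is "scene" or "side" or "wrist"; returns a dict with "frame" (400x640x3 uint8, red, green, blue), "range_z" (400x640 float32, m along the optical axis (not along the pixel's ray), 0 where there is no reading), "K" (3x3 intrinsics, pixels), "R" (3x3) and "t" (3): a world point X has camera coordinates R X + t. Camera axes: x right, y down, z forward; pixel columns grow to the right and rows downward; lengths in m; the calibration is good to about 2 mm. A picture is of the moment at which its call begins.
- ctrl.job_done(): hands the job in, once; it reports no verdict.
The state is a dict: "time": time; "qpos": joint angles; "dq": joint speeds; "tau": joint torques, N m; "tcp_pos": TCP position; "ee_rot": TCP orientation; "contact_force": force on the tool from outside, world axes, zero at the start; "wrist_torque": the same for the moment, N m; "gripper_width": finger opening in m.
Only numpy, scipy, OpenCV 4.12 (cv2) and the standard library are available. Lean on these libraries where they do the work, as an engineer would, in place of code of your own. Each camera call takes 0.05 s, during which the arm holds its last target.

## Task

The hardness check is done: put each of the three round steel reference blocks away, flat in the well of the open wooden case that fits it (large, medium, small), and close the lids of all three cases. The round parts tin is not one of them: leave it where it stands.

Things in the scene. Friction and masses are not known exactly. Their poses are not given: they have to be found in the camera images.
- block_large: largest round reference block, a plain bright steel disc, 64 mm in diameter, 15 mm thick, about 0.38 kg; origin at the centre of its underside, z up; lies flat on the bench
- block_medium: middle-sized round reference block, a plain bright steel disc, 56 mm in diameter, 16 mm thick, about 0.31 kg; origin at the centre of its underside, z up; lies flat on the bench
- block_small: smallest round reference block, a plain bright steel disc, 50 mm in diameter, 12 mm thick, about 0.18 kg; origin at the centre of its underside, z up; lies flat on the bench
- case_large: largest square case of dark wood, 96 x 96 mm, its base 24 mm high with a flat top, fixed to the bench; origin at the centre of its underside, z up, x towards its hinged back. In the middle of its top a round well lined with green felt, centred on the origin: 67 mm wide at the bottom, widening to 73 mm at the rim, 8 mm deep, so its floor lies 16 mm above the origin
- case_medium: middle-sized square case of medium brown wood, 88 x 88 mm, its base 24 mm high with a flat top, fixed to the bench; origin at the centre of its underside, z up, x towards its hinged back. In the middle of its top a round well lined with green felt, centred on the origin: 59 mm wide at the bottom, widening to 65 mm at the rim, 8 mm deep, so its floor lies 16 mm above the origin
- case_small: smallest square case of light wood, 82 x 82 mm, its base 24 mm high with a flat top, fixed to the bench; origin at the centre of its underside, z up, x towards its hinged back. In the middle of its top a round well lined with green felt, centred on the origin: 53 mm wide at the bottom, widening to 59 mm at the rim, 6 mm deep, so its floor lies 18 mm above the origin
- lid_large (a joint): lid of the large case, rad: 0 shut, 1.55 to 1.72 open (1.72: stop). Hinge line along the case's y at x = +48, z = 24 mm in the case's frame. Hollow cap 96 x 96 x 16 mm (cavity 11 mm deep, walls 5 mm); open, it stands behind the well leaning a little back, upper edge 119 mm above the table. Light hinge, no lock: it rests open and, once swung forward below 1.3 rad, falls shut gently by itself
- lid_medium (a joint): lid of the medium case, rad: 0 shut, 1.55 to 1.72 open (1.72: stop). Hinge line along the case's y at x = +44, z = 24 mm in the case's frame. Hollow cap 88 x 88 x 16 mm (cavity 11 mm deep, walls 5 mm); open, it stands behind the well leaning a little back, upper edge 111 mm above the table. Light hinge, no lock: it rests open and, once swung forward below 1.3 rad, falls shut gently by itself
- lid_small (a joint): lid of the small case, rad: 0 shut, 1.55 to 1.72 open (1.72: stop). Hinge line along the case's y at x = +41, z = 24 mm in the case's frame. Hollow cap 82 x 82 x 16 mm (cavity 11 mm deep, walls 5 mm); open, it stands behind the well leaning a little back, upper edge 105 mm above the table. Light hinge, no lock: it rests open and, once swung forward below 1.3 rad, falls shut gently by itself
- tin: round flat tin with a pale lid and a paper label on top, 64 mm in diameter, 22 mm high, not to be moved; origin at the centre of its underside, z up
There are look-alikes about, which are no part of the job. What is shaped like the block_small but blue is not meant.

How it is judged:
By the outcome, as a careful person would: the job done as asked, in the order asked, and still so for the second after the job is handed in, with the robot touching nothing.
It also fails if it takes over 120 s, if anything falls off the work surface, if the arm or the gripper's body presses on something with over 40 N, if the wrist force passes 120 N, or if a joint passes its speed limit or range.

## Working session

There is one attempt and no reset: what is moved stays moved. The work goes in short steps, Python scripts to look and compute and a tool call to move; the robot and the scene stay as the last step left them, time stands still between calls to the robot, and variables do not carry over. Pictures are saved under pics/ and viewed, and the job is handed in when it is done.

Besides the shell and the picture viewer there is one more tool, called after ">>>" by a JSON object that holds its "fn" and its "kwargs", one argument or row to a line. move_arm: Moves the arm, as the interface text tells. Its arguments: {"type":"object","properties":{"rows":{"type":"array","items":{"type":"array","items":{"type":"number"}}},"claw":{"type":"number"},"squeeze":{"type":"number"}},"required":["rows"]}

```bash
mkdir -p pics; ls
cat > h.py <<'E'
import numpy as np,cv2
from workcell import ctrl
def grab(n,fn=None):
    f=ctrl.grab_frame(n)
    if fn: cv2.imwrite('pics/'+fn,f['frame'][:,:,::-1])
    return f
def ray(f,u,v,z):
    K,R,t=f['K'],f['R'],f['t']
    d=R.T@np.linalg.inv(K)@np.array([u,v,1.]); c=-R.T@t
    return c+d*(z-c[2])/d[2]
def proj(f,X):
    p=f['K']@(f['R']@np.asarray(X,float)+f['t']); return p[:2]/p[2]
def depthpt(f,u,v):
    z=f['range_z'][int(v),int(u)]
    return f['R'].T@(np.linalg.inv(f['K'])@np.array([u,v,1.])*z-f['t'])
E
python3 - <<'E'
from h import *
for n in ['scene','side','wrist']:
    f=grab(n,n+'0.png'); print(n,-f['R'].T@f['t'],f['R'][2])
s=ctrl.read_state(); print(s, ctrl.tcp_to_tips)
E
```

```text
pics
scene [ 0.14202421 -0.52379237  0.93883276] [ 0.38250117  0.50116518 -0.77622569]
side [-0.06111338 -1.20797324  0.64298547] [ 0.4236541   0.81465225 -0.39605419]
wrist [0.12726816 0.6661376  0.37294052] [ 0.27240748 -0.08627903 -0.95830585]
{'time': 0.15, 'qpos': array([ 1.12395723e+00,  2.87039867e-01,  1.57788042e+00, -4.20830983e-05,
        1.27859668e+00, -1.50011640e-01]), 'dq': array([-0.00147275, -0.00217176, -0.0044442 , -0.00080022,  0.00153108,
        0.00051631]), 'tau': array([ 7.03820770e-04, -4.06603897e+01, -2.93140805e+01, -1.16412807e-04,
        3.91882611e-03, -1.09252605e-05]), 'tcp_pos': array([0.19716285, 0.64494924, 0.19959168]), 'ee_rot': array([[-9.56272688e-01,  2.92475493e-01, -7.95185967e-04],
       [ 2.92476469e-01,  9.56271114e-01, -1.75279302e-03],
       [ 2.47764368e-04, -1.90872128e-03, -9.99998148e-01]]), 'contact_force': array([-0.15729876,  0.18913523, -0.57603474]), 'wrist_torque': array([ 0.0142894 ,  0.04020015, -0.03601684]), 'gripper_width': 0.08569840435313922} 0.008
```

View pics/scene0.png

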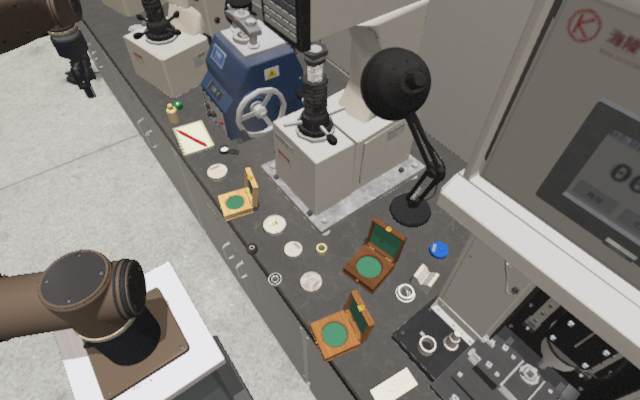

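View pics/side0.png

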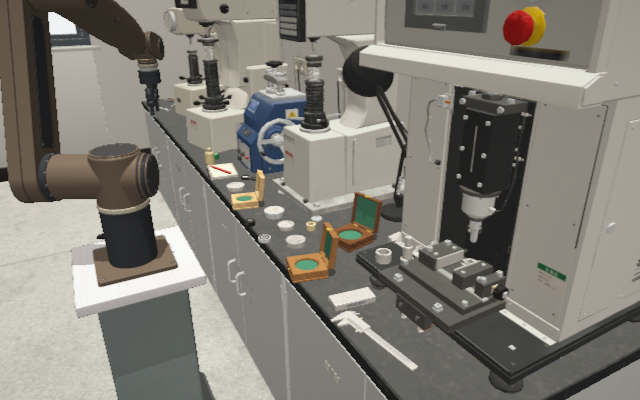

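View pics/wrist0.png

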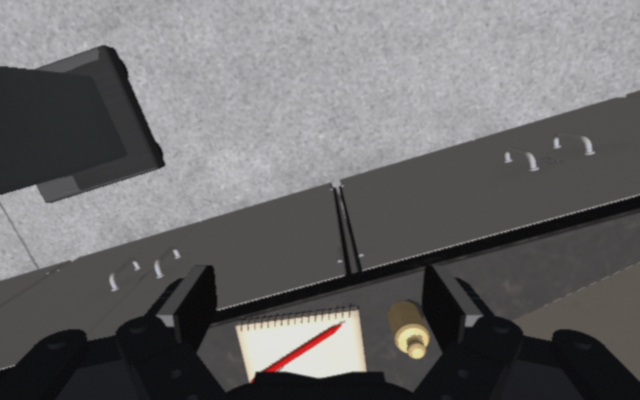

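Run:
```python
from h import *
f=grab('scene'); im=f['frame'][:,:,::-1]
c=im[140:380,180:460]; cv2.imwrite('pics/crop1.png',cv2.resize(c,None,fx=2.5,fy=2.5,interpolation=cv2.INTER_CUBIC)[:600])
for n,u,v in [('a217,171',217,171),('b274,224',274,224),('c293,249',293,249),('d311,281',311,281),('ring275',275,279),('yel',321,249),('blue',439,250),('caseS',235,202),('caseM',335,334),('caseL',369,267)]:
    print(n,depthpt(f,u,v).round(4),ray(f,u,v,0.015).round(4))
```

```text
a217,171 [0.3982 0.364  0.0112] [0.3971 0.3604 0.015 ]
b274,224 [0.4317 0.0787 0.0212] [0.4336 0.0828 0.015 ]
c293,249 [ 0.4335 -0.0134  0.0075] [ 0.4312 -0.0175  0.015 ]
d311,281 [ 0.4163 -0.1225  0.0119] [ 0.4154 -0.1238  0.015 ]
ring275 [ 0.3481 -0.0566 -0.0026] [ 0.3442 -0.0654  0.015 ]
yel [ 0.499  -0.0529 -0.0025] [ 0.4924 -0.0616  0.015 ]
blue [ 0.7531 -0.2495  0.0096] [ 0.7495 -0.2511  0.015 ]
caseS [0.3831 0.2181 0.0139] [0.3828 0.2172 0.015 ]
caseM [ 0.3814 -0.2687  0.016 ] [ 0.3816 -0.2684  0.015 ]
caseL [ 0.561  -0.1802  0.0163] [ 0.5616 -0.1797  0.015 ]
```

View pics/crop1.png

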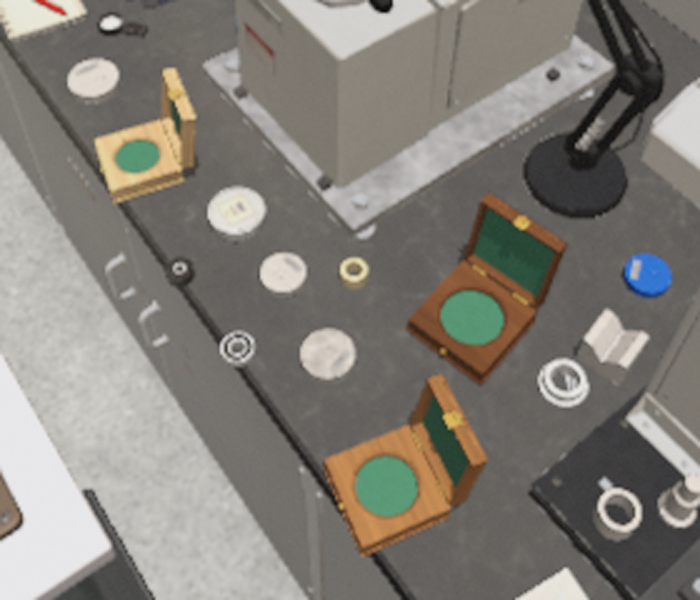

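The scene shows four round discs: (217,171), (274,224), (293,249) and (311,281). The one at (274,224) has a paper label, so it is the tin. There is also a blue disc at (439,250), a magnifier at (405,293) and rings at (275,279) and (321,249), which I'm ruling out. Next I'll measure the disc sizes.

```bash
cat >> h.py <<'E'
from scipy.optimize import least_squares
def fitc(P):
    r=least_squares(lambda p:np.hypot(P[:,0]-p[0],P[:,1]-p[1])-p[2],[*P.mean(0),.03],loss='soft_l1',f_scale=.0007)
    return r.x,np.sqrt(np.mean(r.fun**2))
def blob(f,u,v,kind,S=4,r=34,thr=None):
    im=f['frame']; u0,v0=int(u)-r,int(v)-r; u0=max(u0,0); v0=max(v0,0)
    c=cv2.resize(im[v0:v0+2*r,u0:u0+2*r],None,fx=S,fy=S,interpolation=cv2.INTER_CUBIC).astype(int)
    if kind=='g': m=(c[:,:,1]-c[:,:,0]>20)
    else: m=c.min(2)>(thr or 115)
    m=m.astype(np.uint8); m=cv2.morphologyEx(m,cv2.MORPH_CLOSE,np.ones((9,9)))
    cs,_=cv2.findContours(m,cv2.RETR_EXTERNAL,cv2.CHAIN_APPROX_NONE)
    q=(float((u-u0+.5)*S),float((v-v0+.5)*S))
    cs=[k for k in cs if len(k)>30]; k=max(cs,key=lambda k:cv2.pointPolygonTest(k,q,True))
    return (k[:,0,:]+.5)/S-.5+[u0,v0]
def circ(f,u,v,kind,z,far=True,**kw):
    k=blob(f,u,v,kind,**kw)
    P=np.array([ray(f,a,b,z)[:2] for a,b in k]); cam=(-f['R'].T@f['t'])[:2]
    x,e=fitc(P)
    if far:
        d=(x[:2]-cam)/np.linalg.norm(x[:2]-cam)
        for _ in range(3):
            Q=P[(P-x[:2])@d>-0.1*x[2]]; x,e=fitc(Q)
    return x,e
E
python3 - <<'E'
from h import *
for n in ['scene','side']:
  f=grab(n)
  for nm,X,h in [('a',[.397,.362],.014),('tin',[.4325,.081],.022),('c',[.432,-.0155],.014),('d',[.4157,-.1232],.014),('S',[.3828,.2172],.024),('M',[.3816,-.2684],.024),('L',[.5616,-.1797],.024)]:
    u,v=proj(f,X+[h if nm in('a','tin','c','d') else .016])
    try:
      x,e=circ(f,u,v,'g' if nm in 'SML' else 'b',h,far=nm not in 'SML')
      print(n,nm,(u.round(),v.round()),x[:2].round(4),'D',(2000*x[2]).round(1),'rms',(e*1000).round(2),'r',np.hypot(*x[:2]).round(4))
    except Exception as ex: print(n,nm,ex)
E
```

```text
scene a (np.float64(217.0), np.float64(171.0)) [0.3987 0.3656] D 64.9 rms 0.54 r 0.541
scene tin (np.float64(274.0), np.float64(223.0)) [0.4332 0.0803] D 66.1 rms 0.45 r 0.4406
scene c (np.float64(293.0), np.float64(249.0)) [ 0.4327 -0.0146] D 51.9 rms 0.39 r 0.4329
scene d (np.float64(311.0), np.float64(281.0)) [ 0.4156 -0.1223] D 58.1 rms 0.29 r 0.4332
scene S (np.float64(235.0), np.float64(202.0)) [0.3794 0.2104] D 47.5 rms 0.49 r 0.4339
scene M (np.float64(335.0), np.float64(334.0)) [ 0.378  -0.2694] D 55.5 rms 0.3 r 0.4642
scene L (np.float64(369.0), np.float64(267.0)) [ 0.5576 -0.1809] D 63.7 rms 0.41 r 0.5862
side a (np.float64(234.0), np.float64(184.0)) [0.3989 0.3598] D 69.0 rms 1.07 r 0.5372
side tin Initial guess is outside of provided bounds
side c Initial guess is outside of provided bounds
side d (np.float64(295.0), np.float64(239.0)) [ 0.4166 -0.1242] D 59.5 rms 0.86 r 0.4347
side S (np.float64(244.0), np.float64(198.0)) [0.3782 0.2007] D 39.5 rms 1.77 r 0.4282
side M (np.float64(306.0), np.float64(265.0)) [ 0.3767 -0.2785] D 48.7 rms 1.52 r 0.4685
side L (np.float64(350.0), np.float64(235.0)) [ 0.5559 -0.1902] D 56.0 rms 1.88 r 0.5875h.py:18: RuntimeWarning: Mean of empty slice.
  r=least_squares(lambda p:np.hypot(P[:,0]-p[0],P[:,1]-p[1])-p[2],[*P.mean(0),.03],loss='soft_l1',f_scale=.0007)
  ret = um.true_divide(
```

>>> {"fn": "move_arm", "kwargs": {
  "rows": [
    [0, 0, 0, -0.1],
    [0, 0, 0, -0.1],
    [0, 0, 0, -0.097],
    [-1.7, -3.2, 0, 0],
    [-1.7, -3.2, 0, 0],
    [-1.7, -3.2, 0, 0],
    [-1.7, -3.2, 0, 0],
    [-1.7, -3.2, 0, 0],
    [-1.7, -3.2, 0, 0],
    [-1.7, -3.2, 0, 0],
    [-1.7, -3.2, 0, 0],
    [-1.7, -3.0, 0, 0],
    [0, 0, 0, 0],
    [0, 0, 0, 0]
  ]
}}

```text
time: 1.47
tcp_pos: [0.3513, 0.3583, 0.201]
ee_rot: [[-1.0, 0.003, 0.0], [0.003, 1.0, 0.001], [-0.0, 0.001, -1.0]]
contact_force: [-0.2, -0.8, 0.3]
gripper_width: 0.0852
```

Run:
```python
from h import *
s=ctrl.read_state(); print(s['tcp_pos'],s['ee_rot'].round(4),s['time'])
f=grab('wrist','w1.png'); print(f['K'],-f['R'].T@f['t'],f['R'])
for n,X in [('a',[.3987,.3656,.015]),('tcp',s['tcp_pos'])]: print(n,proj(f,X))
```

```text
[0.35130404 0.35832876 0.20097551] [[-1.0e+00  3.4e-03  4.0e-04]
 [ 3.4e-03  1.0e+00  6.0e-04]
 [-4.0e-04  6.0e-04 -1.0e+00]] 1.4667
[[350.89059111   0.         318.98979006]
 [  0.         350.89059111 205.60998853]
 [  0.           0.           1.        ]] [0.27806346 0.35809488 0.37439764] [[ 2.52323188e-03  9.99996672e-01 -5.38709289e-04]
 [ 9.58214996e-01 -2.26371374e-03  2.86040027e-01]
 [ 2.86037855e-01 -1.23794464e-03 -9.58217519e-01]]
a [326.40169521 217.44281406]
tcp [319.95007065 244.18961764]
```

View pics/w1.png

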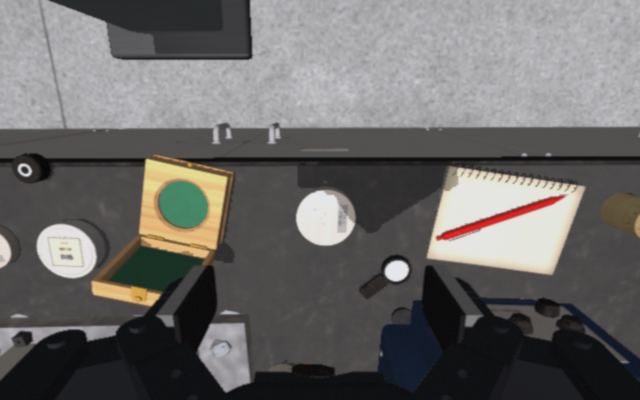

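Wrist view: the plain disc with only a glare patch is at (326,217). The tin with its label is at (72,249), and the small case's well is at (182,204). Now measuring the disc and this well, and viewing them in a close crop.

Run:
```python
from h import *
f=grab('wrist'); im=f['frame'][:,:,::-1]
cv2.imwrite('pics/w1c.png',np.hstack([cv2.resize(im[150:310,85:245],None,fx=2.5,fy=2.5,interpolation=2),cv2.resize(im[150:310,250:410],None,fx=2.5,fy=2.5,interpolation=2)]))
for t in(90,115,140): 
  x,e=circ(f,326,217,'b',.015,r=50,thr=t); print('a',x,e)
print('S',circ(f,182,204,'g',.018,far=False,r=50))
```

```text
a [0.39954163 0.36428356 0.03271646] 0.00021403038514822376
a [0.39950991 0.36428372 0.03212248] 0.0002692851236377102
a [0.399708   0.36418941 0.03152022] 0.0008593813461937594
S (array([0.38284188, 0.21365686, 0.02550022]), np.float64(0.00018223139311350072))
```

View pics/w1c.png

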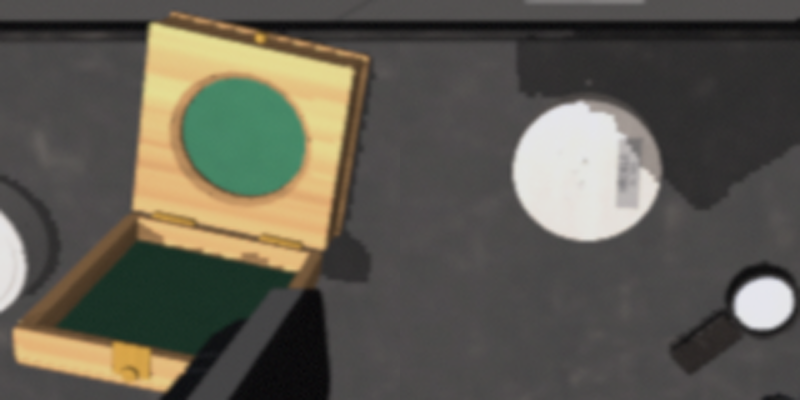

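Block a fits a 64 mm diameter and has no label, so it is the large block. Moving above it with the jaws part open.

>>> {"fn": "move_arm", "kwargs": {
  "rows": [
    [-2.4, 0.3, 1, 0.003],
    [-2.4, 0.3, 3, 0],
    [0, 0, 3.5, 0],
    [0, 0, 3.5, 0],
    [0, 0, 3, 0],
    [0, 0, 0, 0],
    [0, 0, 0, 0],
    [0, 0, 0, 0]
  ],
  "claw": -0.78,
  "squeeze": 40
}}

```text
time: 2.23
tcp_pos: [0.3991, 0.367, 0.0625]
ee_rot: [[-1.0, 0.001, 0.002], [0.001, 1.0, 0.002], [-0.002, 0.002, -1.0]]
contact_force: [-0.7, 0.4, -0.1]
gripper_width: 0.0761
```

Run:
```python
from h import *
s=ctrl.read_state(); print(s['tcp_pos'],s['ee_rot'].round(4),s['time'],s['gripper_width'])
f=grab('wrist','w2.png')
d=f['range_z']; K=f['K']
u,v=np.meshgrid(np.arange(640),np.arange(400))
P=np.stack([(u-K[0,2])/K[0,0]*d,(v-K[1,2])/K[1,1]*d,d],-1)-f['t']; P=P@f['R']
rel=P-s['tcp_pos']
m=(d>0)&(abs(rel[...,0])<.013)&(abs(rel[...,1])<.06)&(P[...,2]>.025)
for sg in(-1,1):
  mm=m&(rel[...,1]*sg>0); print(sg,mm.sum(),P[mm][:,2].min() if mm.any() else 0,np.percentile(P[mm][:,2],[1,5,20]),np.percentile(abs(rel[mm][:,1]),[1,50]))
x,e=circ(f,*proj(f,[.3995,.3643,.015]),'b',.015,r=80);print(x,e)
```

```text
[0.39913314 0.36698334 0.06253286] [[-1.      0.0014  0.0022]
 [ 0.0014  1.      0.0015]
 [-0.0022  0.0015 -1.    ]] 2.2333 0.07606957080088522
-1 11120 0.10212819009945334 [0.10665554 0.1139092  0.13246185] [0.00116473 0.04383041]
1 11592 0.10250428384653149 [0.10683116 0.11426686 0.13335514] [0.00122284 0.04375403]
[0.3996762  0.36436807 0.03151961] 0.00024038035862552557
```

View pics/w2.png

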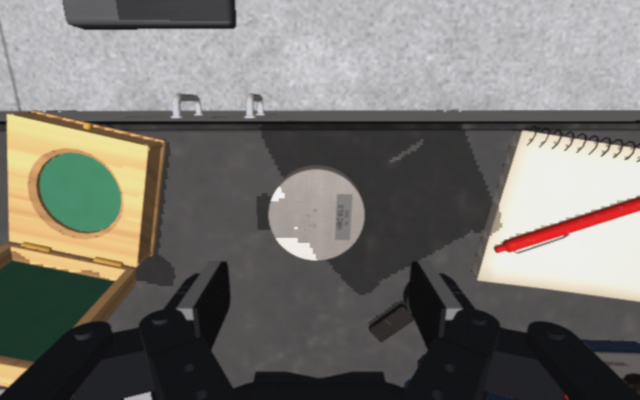

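Run:
```python
from h import *
s=ctrl.read_state()
f=grab('wrist')
for u,v in [(200,290),(222,275),(225,268),(228,300),(218,265),(415,268),(420,290),(405,310)]:
    print((u,v),f['range_z'][v,u],(depthpt(f,u,v)-s['tcp_pos']).round(4))
for y in(-.038,.038):
  for z in(-.008,0,.008): print(y,z,proj(f,s['tcp_pos']+[-.011,y,z]).round(1),proj(f,s['tcp_pos']+[.011,y,z]).round(1))
```

```text
(200, 290) 0.11919586 [-0.0119 -0.041   0.0673]
(222, 275) 0.13935585 [-0.0071 -0.0391  0.0477]
(225, 268) 0.14290714 [-0.0082 -0.0388  0.0437]
(228, 300) 0.14603136 [ 0.006  -0.0384  0.0447]
(218, 265) 0.13815165 [-0.0115 -0.0403  0.0476]
(415, 268) 0.13869146 [-0.0101  0.0374  0.0476]
(420, 290) 0.13174738 [-0.0053  0.0373  0.0563]
(405, 310) 0.261088 [ 0.0761  0.0635 -0.0542]
-0.038 -0.008 [250.3 219.8] [252.5 256.7]
-0.038 0 [247.4 224.8] [249.8 263. ]
-0.038 0.008 [244.3 230.3] [247.  269.9]
0.038 -0.008 [389.4 219.6] [387.2 256.5]
0.038 0 [392.4 224.6] [390.  262.8]
0.038 0.008 [395.6 230.1] [393.  269.7]
```

Run:
```python
from h import *
s=ctrl.read_state();T=s['tcp_pos']
out=[]
for n in('scene','side'):
  f=grab(n); u,v=proj(f,T); im=f['frame'][:,:,::-1].copy(); u0,v0=int(u)-50,int(v)-50
  c=cv2.resize(im[v0:v0+100,u0:u0+100],None,fx=4,fy=4,interpolation=2)
  for y in(-.038,.038):
    for z in (-.008,.035):
      p=(proj(f,T+[0,y,z])-[u0,v0])*4; cv2.circle(c,tuple(int(a) for a in p),3,(0,0,255) if z<0 else (0,255,0),-1)
  out.append(c)
cv2.imwrite('pics/g1.png',np.hstack(out))
```

```text
(no output)
```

View pics/g1.png

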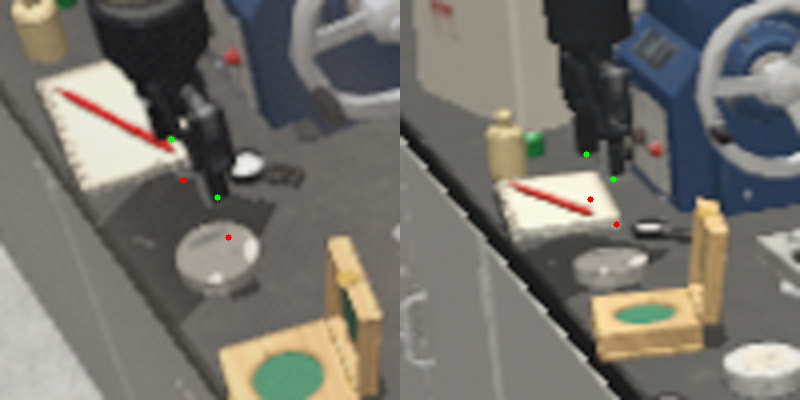

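Run:
```python
from h import *
f=grab('wrist'); s=ctrl.read_state()
for u,v in [(330,190),(320,240),(380,150),(480,200),(280,290)]: print((u,v),depthpt(f,u,v).round(4))
# finger tip: lowest points column profile
d=f['range_z'];K=f['K']
u,v=np.meshgrid(np.arange(640),np.arange(400))
P=(np.stack([(u-K[0,2])/K[0,0]*d,(v-K[1,2])/K[1,1]*d,d],-1)-f['t'])@f['R']-s['tcp_pos']
for sg in(-1,1):
  m=(d>.05)&(d<.2)&(P[...,1]*sg>.02)&(P[...,1]*sg<.06)&(abs(P[...,0])<.03)
  q=P[m]; i=np.argsort(q[:,2])[:400]; print(sg,q[i][::40].round(4).tolist())
```

```text
(330, 190) [0.3823 0.3734 0.0154]
(320, 240) [0.4178 0.3669 0.0141]
(380, 150) [3.585e-01 4.073e-01 4.000e-04]
(480, 200) [0.3933 0.4787 0.0011]
(280, 290) [0.4638 0.3367 0.0011]
-1 [[-0.0019, -0.0387, 0.0405], [-0.0044, -0.0384, 0.0426], [-0.01, -0.0385, 0.0438], [-0.0101, -0.0385, 0.045], [-0.006, -0.0379, 0.0456], [-0.0117, -0.0449, 0.0463], [0.0075, -0.0382, 0.047], [0.0075, -0.0384, 0.0477], [-0.0075, -0.0387, 0.0484], [0.0061, -0.0384, 0.049]]
1 [[-0.0033, 0.0376, 0.0408], [-0.0052, 0.0374, 0.0427], [0.0076, 0.0376, 0.0439], [-0.0099, 0.0378, 0.0447], [-0.0111, 0.0443, 0.0456], [-0.0094, 0.0378, 0.0464], [0.0071, 0.0376, 0.0471], [-0.0109, 0.0405, 0.0477], [-0.0005, 0.038, 0.0483], [0.0081, 0.0376, 0.0492]]
```

The pads in the wrist, scene and side views all end about 41 mm above the reported TCP, where the text says 8 mm below it. I'll descend stepwise, watching the force and the images.

>>> {"fn": "move_arm", "kwargs": {
  "rows": [
    [0, -0.26, 1, 0],
    [0, 0, 1, 0],
    [0, 0, 1, 0],
    [0, 0, 0.6, 0],
    [0, 0, 0, 0],
    [0, 0, 0, 0]
  ]
}}

```text
time: 2.98
tcp_pos: [0.3978, 0.3624, 0.0236]
ee_rot: [[-1.0, 0.003, -0.002], [0.003, 1.0, -0.001], [0.002, -0.001, -1.0]]
contact_force: [-0.3, -0.7, 0.8]
gripper_width: 0.0759
```

```bash
cat >> h.py <<'E'
def tips():
    f=grab('wrist'); s=ctrl.read_state(); R=s['ee_rot']
    d=f['range_z'];K=f['K']
    u,v=np.meshgrid(np.arange(640),np.arange(400))
    P=(np.stack([(u-K[0,2])/K[0,0]*d,(v-K[1,2])/K[1,1]*d,d],-1)-f['t'])@f['R']-s['tcp_pos']
    P=P@R
    for sg in(-1,1):
        m=(d>.05)&(d<.2)&(P[...,1]*sg>.005)&(P[...,1]*sg<.06)&(abs(P[...,0])<.03)
        q=P[m]; i=np.argsort(-q[:,2])[:100]; print('tip',sg,np.median(q[i],0).round(4),q[i[0]].round(4))
    print('tcp',s['tcp_pos'].round(4),'w',round(s['gripper_width'],4),'F',s['contact_force'].round(1),'t',round(s['time'],2), 'az',np.arctan2(R[1,0],R[0,0]).round(4))
    return f,s
E
python3 - <<'E'
from h import *
f,s=tips(); cv2.imwrite('pics/w3.png',f['frame'][:,:,::-1]); 
print(circ(f,*proj(f,[.3995,.3643,.015]),'b',.015,r=80))
E
```

```text
tip -1 [ 0.0271 -0.014   0.0172] [ 0.0295 -0.0083  0.0227]
tip 1 [0.0273 0.0169 0.0168] [0.0295 0.023  0.0228]
tcp [0.3983 0.3628 0.0243] w 0.0761 F [-0.4  0.4  0.5] t 3.03 az 3.1386
(array([0.39929251, 0.36442209, 0.031669  ]), np.float64(0.00021666521361823798))
```

View pics/w3.png

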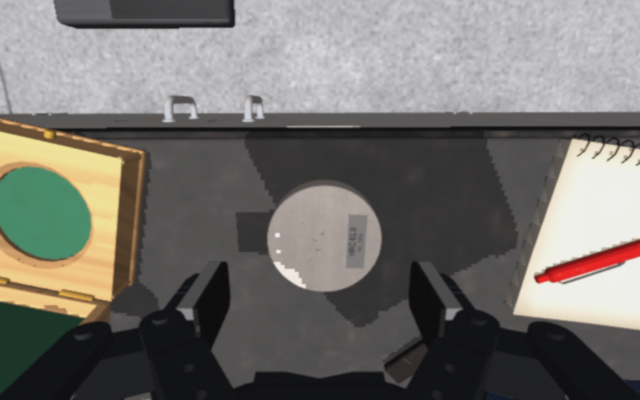

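>>> {"fn": "move_arm", "kwargs": {
  "rows": [
    [-0.1, 0.1, 1, 0],
    [0, 0, 1.2, 0],
    [0, 0, 1.2, 0],
    [0, 0, 1, 0],
    [0, 0, 0, 0],
    [0, 0, 0, 0]
  ]
}}

```text
time: 3.53
tcp_pos: [0.3984, 0.3632, -0.0207]
ee_rot: [[-1.0, 0.003, -0.003], [0.003, 1.0, -0.002], [0.002, -0.002, -1.0]]
contact_force: [0.2, 0.3, 0.3]
gripper_width: 0.076
```

```bash
sed -i 's/(abs(P\[...,0\])<.03)/(abs(P[...,0])<.0125)\&(P[...,2]<-.02)/' h.py
python3 - <<'E'
from h import *
f,s=tips(); cv2.imwrite('pics/w4.png',f['frame'][:,:,::-1]); 
print(circ(f,*proj(f,[.3995,.3643,.015]),'b',.015,r=80))
E
```

```text
tip -1 [ 0.0062 -0.0434 -0.02  ] [ 0.0033 -0.055  -0.02  ]
tip 1 [ 0.0038  0.0452 -0.02  ] [ 0.0056  0.0454 -0.02  ]
tcp [ 0.3991  0.3637 -0.0199] w 0.0759 F [0.1 1.5 0.7] t 3.58 az 3.1388
(array([0.39930568, 0.36451657, 0.03182559]), np.float64(0.0001292782956505898))
```

View pics/w4.png

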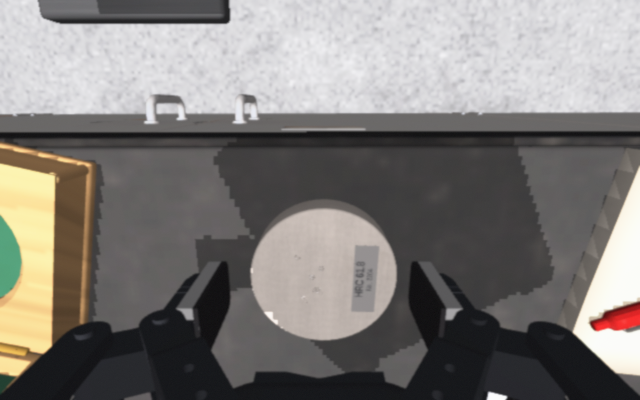

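>>> {"fn": "move_arm", "kwargs": {
  "rows": [
    [-0.05, 0.1, 0.6, 0],
    [0, 0, 0.5, 0],
    [0, 0, 0, 0],
    [0, 0, 0, 0]
  ]
}}

```text
time: 3.92
tcp_pos: [0.3997, 0.3647, -0.0306]
ee_rot: [[-1.0, 0.003, -0.001], [0.003, 1.0, -0.0], [0.001, -0.0, -1.0]]
contact_force: [-0.1, 0.2, 0.7]
gripper_width: 0.076
```

>>> {"fn": "move_arm", "kwargs": {
  "rows": [
    [0, 0, 0, 0],
    [0, 0, 0, 0],
    [0, 0, 0, 0],
    [0, 0, 0, 0],
    [0, 0, 0, 0],
    [0, 0, 0, 0]
  ],
  "claw": -0.2,
  "squeeze": 50
}}

```text
time: 4.42
tcp_pos: [0.4004, 0.3653, -0.0295]
ee_rot: [[-1.0, 0.003, 0.001], [0.003, 1.0, 0.001], [-0.001, 0.001, -1.0]]
contact_force: [-1.8, 0.2, 5.9]
gripper_width: 0.0614
```

```bash
sed -i 's/(P\[...,2\]<-.02)/(P[...,2]<-.03)/' h.py
python3 - <<'E'
from h import *
f,s=tips(); cv2.imwrite('pics/w5.png',f['frame'][:,:,::-1]); 
print(circ(f,*proj(f,[.3995,.3643,.015]),'b',.015,r=80))
E
```

```text
tip -1 [ 0.0074 -0.0513 -0.0301] [ 0.0084 -0.0378 -0.03  ]
tip 1 [ 0.0066  0.0517 -0.0301] [ 0.007   0.0454 -0.03  ]
tcp [ 0.4004  0.3654 -0.0294] w 0.062 F [-1.8  0.6  5.4] t 4.47 az 3.1387
(array([0.40033307, 0.36470313, 0.03126471]), np.float64(0.00026107273016696633))
```

View pics/w5.png

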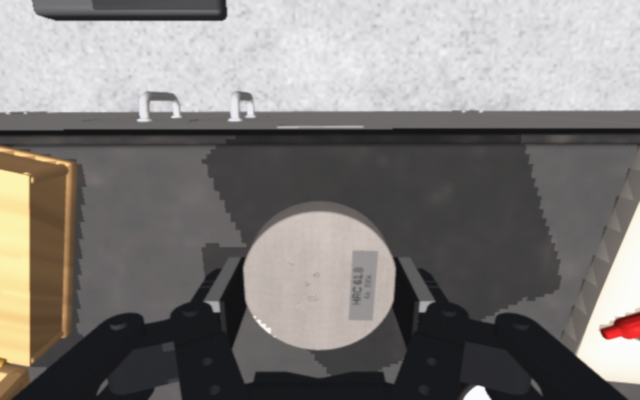

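>>> {"fn": "move_arm", "kwargs": {
  "rows": [
    [0, 0, -0.3, 0],
    [0, 0, -0.7, 0],
    [0, 0, -1.5, 0],
    [0, 0, -2, 0],
    [0, 0, -2, 0],
    [0, 0, 0, 0],
    [0, 0, 0, 0],
    [0, 0, 0, 0]
  ]
}}

```text
time: 5.13
tcp_pos: [0.3989, 0.3641, 0.0333]
ee_rot: [[-1.0, 0.003, -0.002], [0.003, 1.0, -0.001], [0.002, -0.001, -1.0]]
contact_force: [-0.7, -0.7, -3.6]
gripper_width: 0.0612
```

```bash
cat >> h.py <<'E'
def gcrop(fn,dz=.045):
    s=ctrl.read_state();T=s['tcp_pos']+[0,0,dz]
    out=[]
    for n in('scene','side'):
        f=grab(n); u,v=proj(f,T); im=f['frame'][:,:,::-1]; u0,v0=max(int(u)-45,0),max(int(v)-45,0)
        out.append(cv2.resize(im[v0:v0+90,u0:u0+90],(400,400),interpolation=2))
    cv2.imwrite('pics/'+fn,np.hstack(out))
E
python3 - <<'E'
from h import *
f,s=tips(); cv2.imwrite('pics/w6.png',f['frame'][:,:,::-1]); gcrop('g2.png',.03)
E
```

```text
tip -1 [ 0.0107 -0.032  -0.0432] [ 0.0101 -0.0313 -0.039 ]
tip 1 [ 0.0108  0.0311 -0.0431] [ 0.0101  0.0303 -0.039 ]
tcp [0.3985 0.3639 0.0328] w 0.0615 F [ 0.2 -0.1 -3.8] t 5.18 az 3.1388
```

View pics/w6.png

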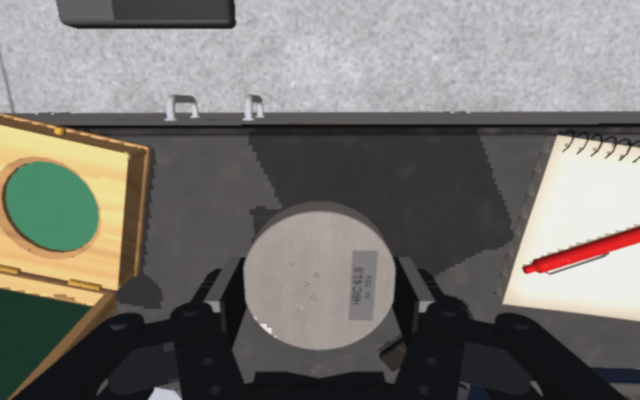

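View pics/g2.png

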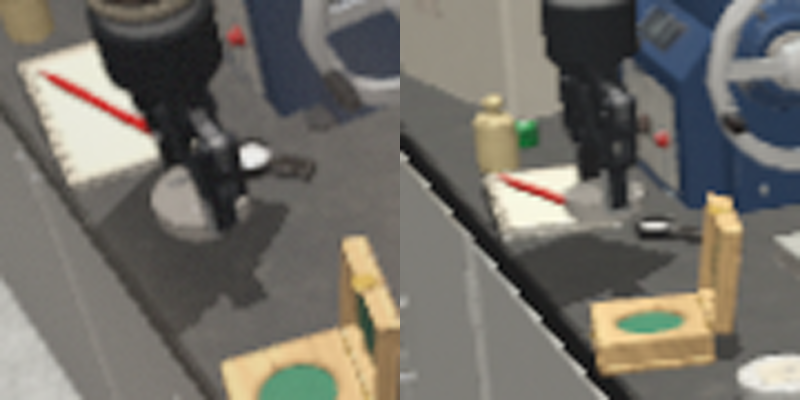

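Run:
```python
from h import *
f=grab('wrist');s=ctrl.read_state()
for p in [(260,280),(320,280),(380,230),(320,340),(320,220),(270,300)]: print(p,((depthpt(f,*p)-s['tcp_pos'])@s['ee_rot']).round(4))
x,e=circ(f,320,280,'b',s['tcp_pos'][2]+.0445,r=100); print((np.array([*x[:2],0])-s['tcp_pos'])@s['ee_rot'],x[2],e)
f=grab('scene')
for p in [(330,226),(265,170),(318,204),(275,158),(275,125),(338,148),(232,203),(252,185),(212,110),(236,135),(262,108),(360,296),(378,245),(400,240),(350,310),(370,325)]: print(p,depthpt(f,*p).round(3))
```

```text
(260, 280) [ 0.0035 -0.0246 -0.045 ]
(320, 280) [ 0.0031 -0.0002 -0.0441]
(380, 230) [-0.0039  0.0375  0.0328]
(320, 340) [-0.026  -0.0001 -0.0441]
(320, 220) [ 0.0293 -0.0002 -0.0449]
(270, 300) [-0.0061 -0.021  -0.0444]
[ 0.00031936 -0.00055824  0.03305156] 0.030978492395245825 0.0002557646077781963
(330, 226) [ 0.546 -0.03   0.041]
(265, 170) [0.511 0.255 0.04 ]
(318, 204) [0.543 0.023 0.086]
(275, 158) [0.53  0.217 0.112]
(275, 125) [0.534 0.204 0.242]
(338, 148) [0.613 0.036 0.246]
(232, 203) [0.373 0.217 0.017]
(252, 185) [0.427 0.173 0.103]
(212, 110) [0.412 0.31  0.278]
(236, 135) [0.522 0.463 0.025]
(262, 108) [0.586 0.373 0.166]
(360, 296) [ 0.497 -0.223 -0.004]
(378, 245) [ 0.614 -0.152  0.038]
(400, 240) [ 0.636 -0.198  0.099]
(350, 310) [ 0.441 -0.249  0.034]
(370, 325) [ 0.43  -0.322  0.107]
```

Run:
```python
from h import *
f=grab('scene')
for p in [(395,85),(365,85),(428,85),(395,115),(410,210),(440,160),(425,150),(439,170),(380,40),(300,40),(470,190),(450,195)]: print(p,depthpt(f,*p).round(3))
# extract case L corner-ish
im=f['frame'][:,:,::-1]; cv2.imwrite('pics/cL.png',cv2.resize(im[205:305,325:425],(600,600),interpolation=2))
```

```text
(395, 85) [ 0.643 -0.086  0.487]
(365, 85) [ 0.626 -0.021  0.457]
(428, 85) [ 0.712 -0.108  0.472]
(395, 115) [ 0.652 -0.091  0.415]
(410, 210) [ 0.775 -0.11   0.025]
(440, 160) [ 0.763 -0.157  0.274]
(425, 150) [ 1.019  0.06  -0.006]
(439, 170) [ 0.767 -0.161  0.241]
(380, 40) [0.739 0.065 0.478]
(300, 40) [0.525 0.058 0.55 ]
(470, 190) [ 0.5   -0.368  0.546]
(450, 195) [ 0.479 -0.355  0.538]
```

View pics/cL.png

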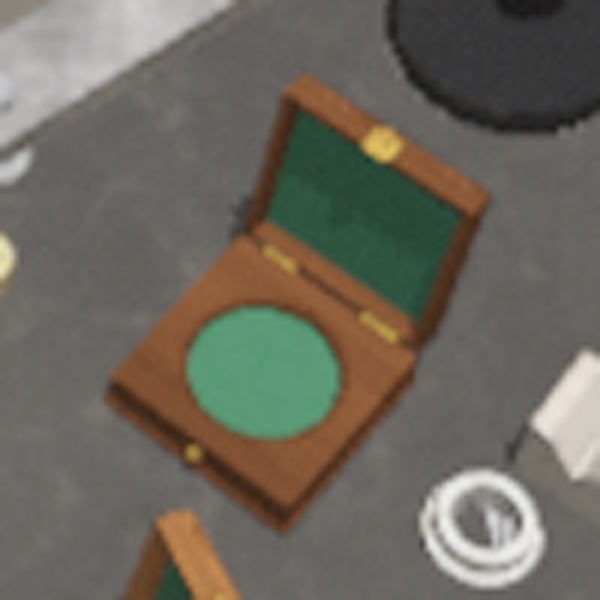

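>>> {"fn": "move_arm", "kwargs": {
  "rows": [
    [0, 0, -2, 0],
    [0, 0, -3, 0],
    [0, 0, -3, 0],
    [0, 0, -3, 0],
    [-0.4, -3.2, -1, 0],
    [-0.4, -3.2, 0, 0],
    [-0.4, -3.2, 0, 0],
    [-0.4, -3.2, 0, 0],
    [-0.4, -3.2, 0, 0],
    [-0.4, -3.2, 0, 0],
    [-0.4, -3.2, 0, 0],
    [-0.4, -3.2, 0, 0],
    [-0.4, -3.2, 0, 0],
    [-0.2, -3.2, 0, 0],
    [-0.2, -3.2, 0, 0],
    [-0.2, -3.2, 0, 0],
    [-0.2, -3.2, 0, 0],
    [0, 0, 0, 0]
  ]
}}

```text
time: 6.93
tcp_pos: [0.4432, -0.0561, 0.1549]
ee_rot: [[-1.0, 0.008, 0.001], [0.008, 1.0, -0.003], [-0.001, -0.003, -1.0]]
contact_force: [0.2, -0.2, -2.7]
gripper_width: 0.0616
```

>>> {"fn": "move_arm", "kwargs": {
  "rows": [
    [-1.5, -3, 0, 0],
    [-2.5, -3, 0, 0],
    [-2.5, -3, 0, 0],
    [-2.5, -2, 0, 0],
    [-2.2, -1.4, 0, 0],
    [-1.9, -1, 0, 0],
    [0, 0, 0, 0],
    [0, 0, 0, 0]
  ]
}}

```text
time: 7.6
tcp_pos: [0.5735, -0.1856, 0.1537]
ee_rot: [[-1.0, 0.003, -0.002], [0.003, 1.0, 0.001], [0.002, 0.001, -1.0]]
contact_force: [0.0, -0.3, -3.4]
gripper_width: 0.0609
```

Run:
```python
from h import *
f,s=tips(); cv2.imwrite('pics/w7.png',f['frame'][:,:,::-1]);
```

```text
tip -1 [ 0.0105 -0.0323 -0.043 ] [ 0.0101 -0.0319 -0.0393]
tip 1 [ 0.0106  0.0303 -0.0427] [ 0.0097  0.0296 -0.0384]
tcp [ 0.5728 -0.185   0.1537] w 0.0616 F [-0.8  0.5 -2.1] t 7.65 az 3.139
```

View pics/w7.png

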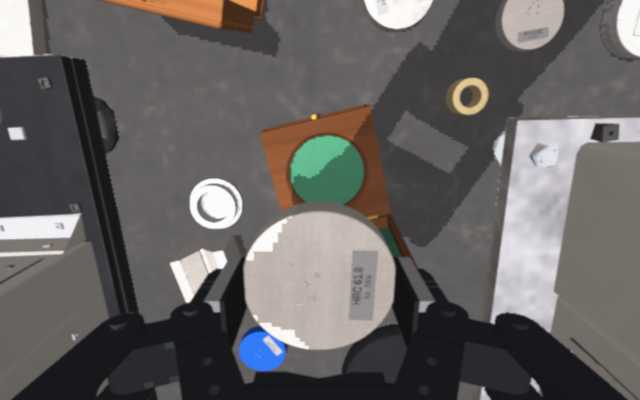

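The case's front top corners are at (262,131) and (370,106), and its well is at about (327,171), just above the held disc.

Run:
```python
from h import *
f,s=tips(); im=f['frame'][:,:,::-1]
cv2.imwrite('pics/w7c.png',cv2.resize(im[95:225,250:400],None,fx=5,fy=5,interpolation=2)[:600])
k=blob(f,325,165,'g',r=60)
P=np.array([ray(f,a,b,.016)[:2] for a,b in k]); keep=k[:,1]<203
print(fitc(P[keep]),fitc(P))
a,b=ray(f,262,131,.024),ray(f,370,106,.024); print(a,b,np.linalg.norm(a-b));
```

```text
tip -1 [ 0.0108 -0.0322 -0.0426] [ 0.0099 -0.0318 -0.0381]
tip 1 [ 0.0108  0.0309 -0.0426] [ 0.0104  0.0298 -0.039 ]
tcp [ 0.5725 -0.1847  0.1538] w 0.0615 F [-0.1 -0.1 -3.4] t 7.7 az 3.1392
(array([ 0.5611701 , -0.17931172,  0.03279707]), np.float64(0.0019161297616766904)) (array([ 0.56115135, -0.17931334,  0.0327862 ]), np.float64(0.0018850184402434992))
[ 0.52368021 -0.23369578  0.024     ] [ 0.50344703 -0.14291202  0.024     ] 0.09301114416043595
```

View pics/w7c.png

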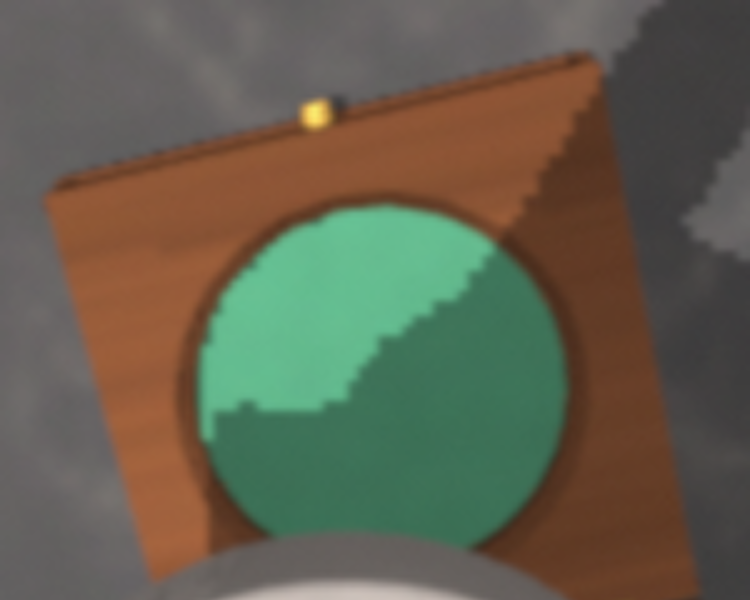

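Run:
```python
from h import *
f,s=tips()
k=blob(f,325,165,'g',r=60)
for vm in(180,190,198):
  P=np.array([ray(f,a,b,.016)[:2] for a,b in k if b<vm]); 
  r=least_squares(lambda p:np.hypot(P[:,0]-p[0],P[:,1]-p[1])-.0335,P.mean(0),loss='soft_l1',f_scale=.0005); print(vm,fitc(P),r.x)
a,b=ray(f,259.6,134.6,.024),ray(f,370.6,108.6,.024); print(a,b,np.linalg.norm(a-b)); 
y=(b-a)[:2]/np.linalg.norm(b-a); x=np.array([y[1],-y[0]]); print('yaw',np.arctan2(x[1],x[0]),'c',(a+b)[:2]/2+.048*x)
```

```text
tip -1 [ 0.011  -0.0322 -0.0425] [ 0.0103 -0.0316 -0.0384]
tip 1 [ 0.0111  0.0306 -0.0425] [ 0.0105  0.03   -0.0387]
tcp [ 0.5724 -0.1846  0.154 ] w 0.0614 F [-0.2  0.5 -4. ] t 7.75 az 3.1394
180 (array([ 0.56163182, -0.17935026,  0.03302225]), np.float64(0.0001401998911854806)) [ 0.56222426 -0.17934901]
190 (array([ 0.56168723, -0.17934658,  0.0330621 ]), np.float64(0.000145957660253042)) [ 0.56217574 -0.17935002]
198 (array([ 0.5617155 , -0.17933801,  0.03307997]), np.float64(0.00014609326436704206)) [ 0.56209931 -0.1793444 ]
[ 0.52643554 -0.23565855  0.024     ] [ 0.50525076 -0.14206695  0.024     ] 0.09595927564776739
yaw 0.22260227527080842 c [ 0.56265881 -0.17826586]
```

>>> {"fn": "move_arm", "kwargs": {
  "rows": [
    [1.05, 0.6, 0, 0],
    [0, 0, 0, -0.11],
    [0, 0, 0, -0.115],
    [0, 0, 2.5, 0],
    [0, 0, 3, 0],
    [0, 0, 3, 0],
    [0, 0, 2.5, 0],
    [0, 0, 1.8, 0],
    [0, 0, 0.8, 0],
    [0, 0, 0, 0],
    [0, 0, 0, 0],
    [0, 0, 0, 0]
  ]
}}

```text
time: 8.75
tcp_pos: [0.5643, -0.1801, 0.0208]
ee_rot: [[-0.975, -0.221, 0.003], [-0.221, 0.975, -0.002], [-0.003, -0.002, -1.0]]
contact_force: [0.6, -0.1, -2.3]
gripper_width: 0.0617
```

Run:
```python
from h import *
f,s=tips(); cv2.imwrite('pics/w8.png',f['frame'][:,:,::-1]); 
x,e=circ(f,320,280,'b',s['tcp_pos'][2]+.0445,r=100); print(x,e); gcrop('g3.png',.03)
```

```text
tip -1 [ 0.0112 -0.0314 -0.0426] [ 0.0106 -0.0312 -0.0383]
tip 1 [ 0.0113  0.0307 -0.0424] [ 0.0108  0.0304 -0.0385]
tcp [ 0.5644 -0.1803  0.021 ] w 0.0615 F [ 0.9 -0.6 -3.6] t 8.8 az -2.9193
[ 0.56395836 -0.18056733  0.03112636] 0.0002158630474186213
```

View pics/w8.png

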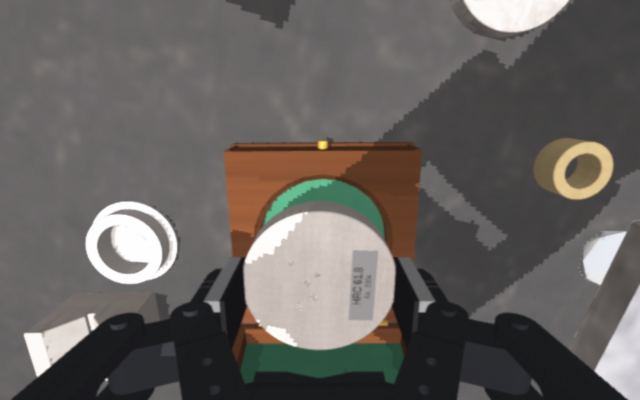

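View pics/g3.png

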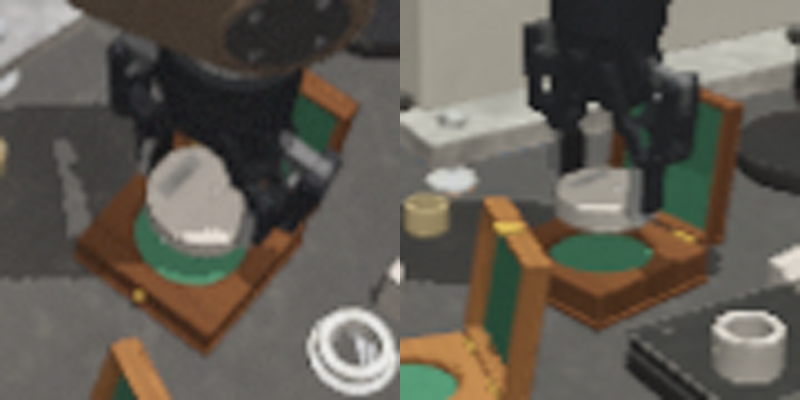

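>>> {"fn": "move_arm", "kwargs": {
  "rows": [
    [0.16, 0.2, 0.6, 0],
    [0, 0, 1, 0],
    [0, 0, 0.4, 0],
    [0, 0, 0, 0],
    [0, 0, 0, 0]
  ]
}}

```text
time: 9.32
tcp_pos: [0.5602, -0.1776, -0.0023]
ee_rot: [[-0.975, -0.22, -0.002], [-0.22, 0.975, 0.001], [0.002, 0.001, -1.0]]
contact_force: [-0.0, 0.3, -3.5]
gripper_width: 0.0613
```

Run:
```python
from h import *
f,s=tips(); cv2.imwrite('pics/w9.png',f['frame'][:,:,::-1]); 
x,e=circ(f,320,280,'b',s['tcp_pos'][2]+.0445,r=100); print(x,e)
```

```text
tip -1 [ 0.0114 -0.0312 -0.0421] [ 0.0112 -0.0309 -0.0385]
tip 1 [ 0.0114  0.0312 -0.0422] [ 0.0114  0.0304 -0.0388]
tcp [ 0.5607 -0.1779 -0.0018] w 0.0614 F [ 0.1  0.  -4. ] t 9.37 az -2.9194
[ 0.55974192 -0.17822786  0.03106867] 0.00022107954703117538
```

View pics/w9.png

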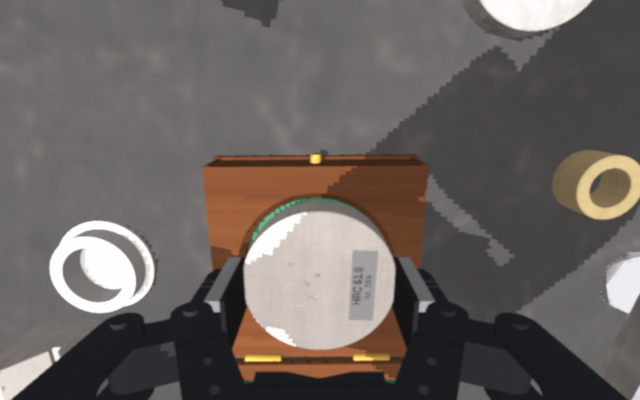

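>>> {"fn": "move_arm", "kwargs": {
  "rows": [
    [0, 0, 0, 0],
    [0, 0, 0, 0],
    [0, 0, 0, 0],
    [0, 0, 0, 0],
    [0, 0, 0, 0],
    [0, 0, 0, 0]
  ]
}}

```text
time: 9.87
tcp_pos: [0.561, -0.178, -0.0011]
ee_rot: [[-0.975, -0.22, 0.0], [-0.22, 0.975, -0.0], [-0.0, -0.0, -1.0]]
contact_force: [0.2, 0.3, -4.1]
gripper_width: 0.0614
```

Run:
```python
from h import *
f,s=tips()
x,e=circ(f,320,280,'b',s['tcp_pos'][2]+.0445,r=100); print(x,e)
k=np.array(f['frame'])[:,:,::-1]; cv2.imwrite('pics/w10.png',cv2.resize(k[140:380,190:450],None,fx=2.5,fy=2.5))
```

```text
tip -1 [ 0.0111 -0.0319 -0.0428] [ 0.0108 -0.0313 -0.0393]
tip 1 [ 0.0112  0.0305 -0.0426] [ 0.0107  0.0302 -0.0389]
tcp [ 0.561  -0.178  -0.0012] w 0.0613 F [-0.  -0.6 -3.8] t 9.92 az -2.9193
[ 0.5608583  -0.1784947   0.03120284] 0.00021299051880166296
```

View pics/w10.png

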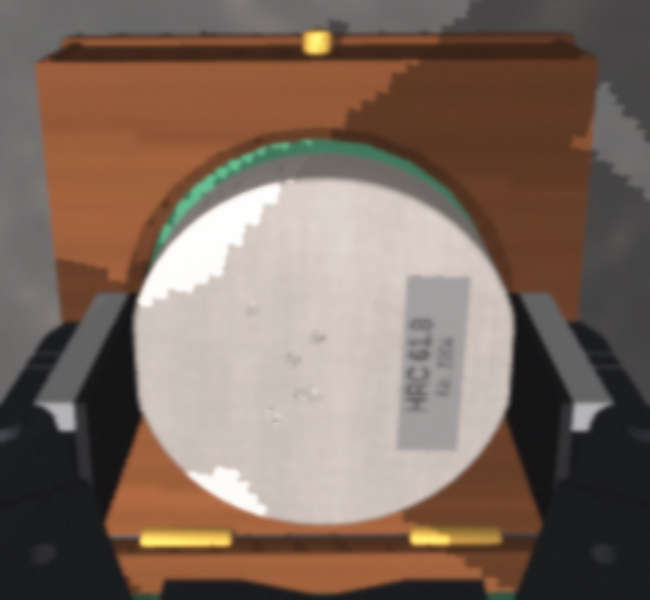

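>>> {"fn": "move_arm", "kwargs": {
  "rows": [
    [-0.08, -0.1, 0.2, 0],
    [0, 0, 0.3, 0],
    [0, 0, 0.3, 0],
    [0, 0, 0.2, 0],
    [0, 0, 0, 0],
    [0, 0, 0, 0],
    [0, 0, 0, 0],
    [0, 0, 0, 0]
  ]
}}

```text
time: 10.58
tcp_pos: [0.5618, -0.1788, -0.0114]
ee_rot: [[-0.975, -0.22, -0.0], [-0.22, 0.975, 0.0], [0.0, 0.0, -1.0]]
contact_force: [-0.2, -0.1, -3.4]
gripper_width: 0.0617
```

Run:
```python
from h import *
f,s=tips()
x,e=circ(f,320,280,'b',s['tcp_pos'][2]+.0445,r=100); print(x,e)
k=np.array(f['frame'])[:,:,::-1]; cv2.imwrite('pics/w11.png',cv2.resize(k[140:380,190:450],None,fx=2.5,fy=2.5))
gcrop('g4.png',.03)
```

```text
tip -1 [ 0.0097 -0.0345 -0.0343] [ 0.0086 -0.0328 -0.0303]
tip 1 [ 0.0099  0.0353 -0.0342] [ 0.0077  0.0321 -0.0301]
tcp [ 0.5619 -0.1788 -0.0114] w 0.0614 F [-0.7 -0.1 -3.3] t 10.63 az -2.9194
[ 0.56167519 -0.17924681  0.03120559] 0.00021961365658822548
```

View pics/w11.png

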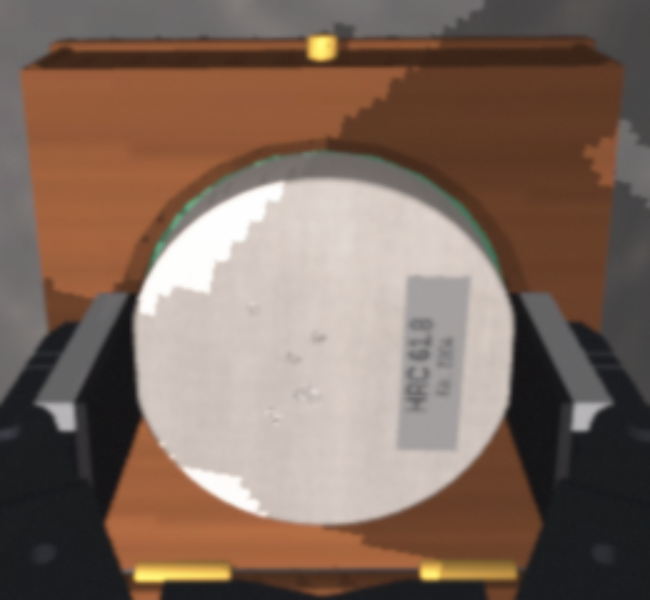

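View pics/g4.png

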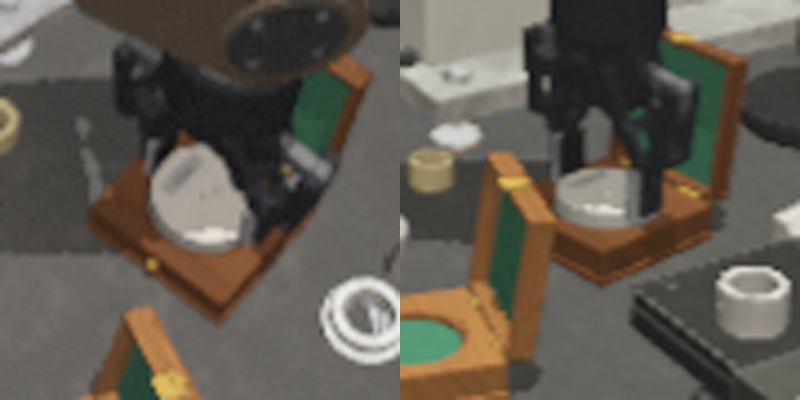

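>>> {"fn": "move_arm", "kwargs": {
  "rows": [
    [0, 0, 0.1, 0],
    [0, 0, 0.1, 0],
    [0, 0, 0, 0],
    [0, 0, 0, 0],
    [0, 0, 0, 0]
  ]
}}

```text
time: 11.15
tcp_pos: [0.5621, -0.1789, -0.012]
ee_rot: [[-0.975, -0.221, -0.0], [-0.221, 0.975, -0.0], [0.0, 0.0, -1.0]]
contact_force: [-3.9, 1.0, 5.9]
gripper_width: 0.0617
```

>>> {"fn": "move_arm", "kwargs": {
  "rows": [
    [0, 0, 0, 0],
    [0, 0, 0, 0],
    [0, 0, 0, 0],
    [0, 0, 0, 0]
  ],
  "claw": -0.75
}}

```text
time: 11.48
tcp_pos: [0.5623, -0.179, -0.0132]
ee_rot: [[-0.975, -0.22, 0.001], [-0.22, 0.975, -0.0], [-0.001, -0.001, -1.0]]
contact_force: [0.4, 0.5, -0.7]
gripper_width: 0.0746
```

>>> {"fn": "move_arm", "kwargs": {
  "rows": [
    [0, 0, -1, 0],
    [0, 0, -2, 0],
    [0, 0, -3, 0],
    [0, 0, -3, 0],
    [0, 0, -3, 0],
    [0, 0, -3, 0],
    [0, 0, 0, 0],
    [0, 0, 0, 0]
  ]
}}

```text
time: 12.15
tcp_pos: [0.5637, -0.1797, 0.1404]
ee_rot: [[-0.975, -0.22, 0.006], [-0.22, 0.975, -0.003], [-0.005, -0.004, -1.0]]
contact_force: [0.4, 0.4, 0.1]
gripper_width: 0.0748
```

Run:
```python
from h import *
f,s=tips(); cv2.imwrite('pics/w12.png',f['frame'][:,:,::-1])
u,v=proj(f,[.5619,-.179,.031]); print(u,v)
for du,dv in [(0,0),(-20,0),(20,0),(0,-20),(0,20)]: print(depthpt(f,u+du,v+dv).round(4))
print(circ(f,u,v,'b',.031,r=60))
```

```text
tip -1 [-0.0001 -0.0388 -0.0446] [-0.0076 -0.0392 -0.042 ]
tip 1 [-0.0007  0.036  -0.0442] [ 0.      0.0362 -0.0415]
tcp [ 0.5623 -0.179   0.1379] w 0.0749 F [-1.2  0.7 -0.2] t 12.2 az -2.9194
321.4586834280992 190.37688646716632
[ 0.5621 -0.179   0.0302]
[ 0.5657 -0.1952  0.0307]
[ 0.5581 -0.1628  0.0313]
[ 0.5455 -0.1828  0.031 ]
[ 0.5791 -0.1751  0.0304]
(array([ 0.56197121, -0.17968288,  0.03180797]), np.float64(0.00019030440404533454))
```

View pics/w12.png

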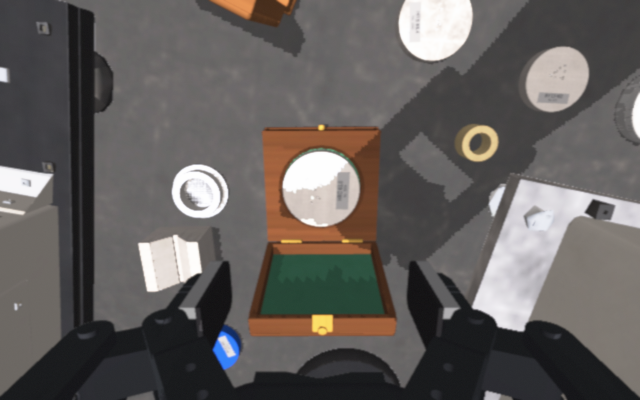

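The large block sits flat: five depth points on its top read 30.2–31.3 mm against 31 nominal. The lamp head overhangs the space behind this lid, so I'll straddle the lid's upper edge from above with open fingers and draw it forward. First I turn the jaws to lie along the case's x.

>>> {"fn": "move_arm", "kwargs": {
  "rows": [
    [0, 0, 0, 0.12],
    [0, 0, 0, 0.12],
    [0, 0, 0, 0.12],
    [0, 0, 0, 0.12],
    [0, 0, 0, 0.12],
    [0, 0, 0, 0.12],
    [0, 0, 0, 0.12],
    [0, 0, 0, 0.12],
    [0, 0, 0, 0.12],
    [0, 0, 0, 0.12],
    [0, 0, 0, 0.12],
    [0, 0, 0, 0.12],
    [0, 0, 0, 0.12],
    [0, 0, 0, 0.01],
    [-1.5, 3.2, 0, 0],
    [-1.5, 3.2, 0, 0],
    [0, 0, 0, 0],
    [0, 0, 0, 0]
  ],
  "claw": -0.41
}}

```text
time: 13.7
tcp_pos: [0.6309, -0.1937, 0.1342]
ee_rot: [[-0.224, 0.975, -0.004], [0.975, 0.224, 0.002], [0.003, -0.003, -1.0]]
contact_force: [0.3, 0.4, -0.3]
gripper_width: 0.0601
```

Run:
```python
from h import *
f,s=tips(); cv2.imwrite('pics/w13.png',f['frame'][:,:,::-1]); gcrop('g5.png',.04)
c,y=np.array([.5619,-.179]),.2226
d=s['tcp_pos'][:2]-c; print('case coords',d@[np.cos(y),np.sin(y)],d@[-np.sin(y),np.cos(y)])
```

```text
tip -1 [ 0.0001 -0.0301 -0.0382] [ 0.0002 -0.0304 -0.0343]
tip 1 [ 0.0008  0.0301 -0.038 ] [-0.0026  0.0304 -0.0351]
tcp [ 0.6301 -0.1935  0.1347] w 0.0603 F [-0.4 -0.4  0.1] t 13.75 az 1.7958
case coords 0.06335927140578607 -0.029178626536828126
```

View pics/w13.png

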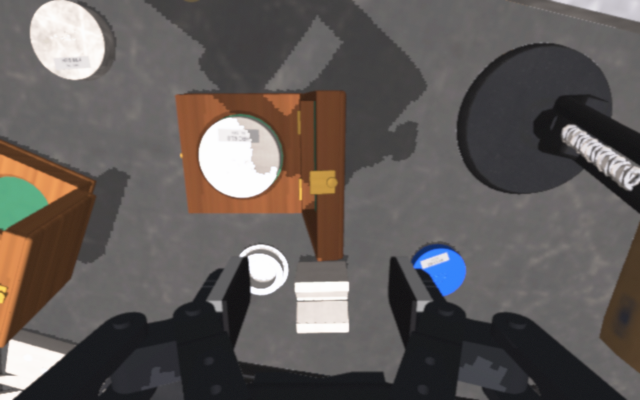

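View pics/g5.png

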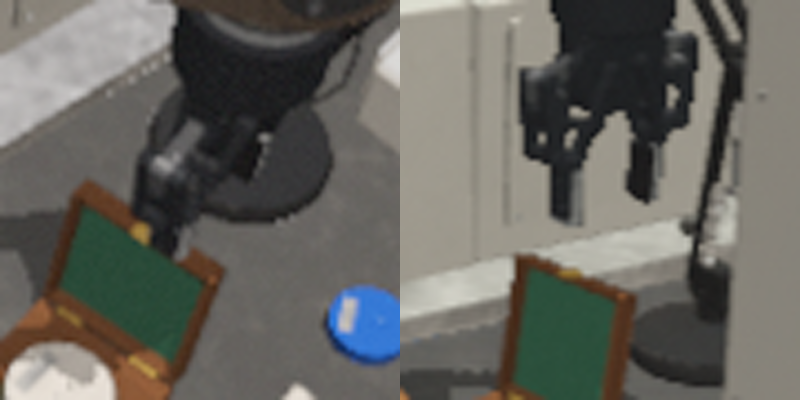

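>>> {"fn": "move_arm", "kwargs": {
  "rows": [
    [0.3, 0.5, 1.5, 0],
    [0, 0, 2.5, 0],
    [0, 0, 2, 0],
    [0, 0, 1.1, 0],
    [0, 0, 0, 0],
    [0, 0, 0, 0]
  ]
}}

```text
time: 14.35
tcp_pos: [0.6345, -0.1894, 0.065]
ee_rot: [[-0.221, 0.975, -0.001], [0.975, 0.221, 0.001], [0.001, -0.001, -1.0]]
contact_force: [0.1, -0.0, -0.2]
gripper_width: 0.0602
```

Run:
```python
from h import *
f,s=tips(); cv2.imwrite('pics/w14.png',f['frame'][:,:,::-1]); gcrop('g6.png',.04)
```

```text
tip -1 [ 0.0008 -0.0316 -0.0372] [ 0.0018 -0.0317 -0.0344]
tip 1 [ 0.0014  0.0287 -0.0371] [-0.0066  0.0288 -0.034 ]
tcp [ 0.6355 -0.19    0.0665] w 0.0602 F [ 0.   0.1 -0.5] t 14.4 az 1.7939
```

View pics/w14.png

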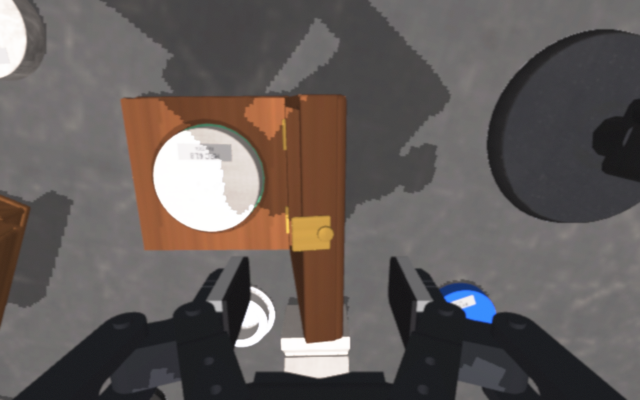

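View pics/g6.png

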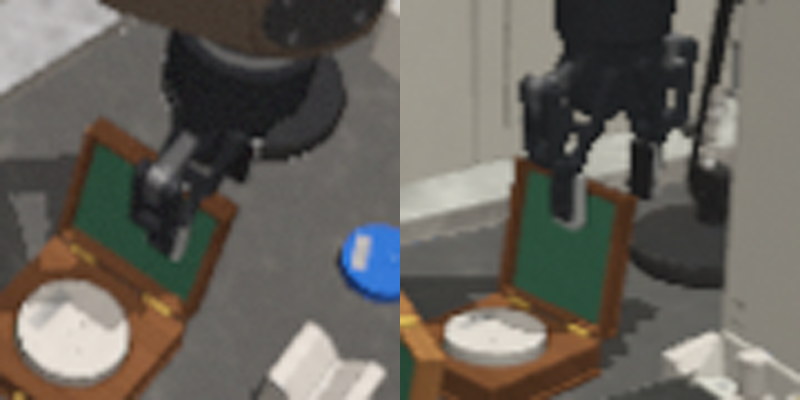

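The fingers straddle the lid edge. Drawing it forward now.

>>> {"fn": "move_arm", "kwargs": {
  "rows": [
    [0, -1, 0, 0],
    [0, -1.2, 0, 0],
    [0, -1.2, 0, 0],
    [0, -1.2, 0, 0],
    [0, -1.2, 0, 0],
    [0, -1, 0, 0],
    [0, 0, 0, 0],
    [0, 0, -0.5, 0],
    [0, 0, -1.5, 0],
    [0, 0, -2.5, 0],
    [0, 0, -3, 0],
    [0, 0, -3, 0],
    [0, 0, 0, 0],
    [0, 0, 0, 0],
    [0, 0, 0, 0],
    [0, 0, 0, 0]
  ]
}}

```text
time: 15.83
tcp_pos: [0.5681, -0.2043, 0.1691]
ee_rot: [[-0.221, 0.975, -0.002], [0.975, 0.221, 0.001], [0.002, -0.002, -1.0]]
contact_force: [0.7, 0.2, -0.1]
gripper_width: 0.0601
```

Run:
```python
from h import *
f,s=tips(); cv2.imwrite('pics/w15.png',f['frame'][:,:,::-1])
```

```text
tip -1 [-0.0005 -0.0307 -0.0388] [ 0.0009 -0.0308 -0.0358]
tip 1 [ 0.0001  0.0296 -0.0388] [ 0.001   0.0297 -0.0359]
tcp [ 0.568  -0.2043  0.1688] w 0.0604 F [ 0.9 -0.8 -1.1] t 15.88 az 1.7939
```

View pics/w15.png

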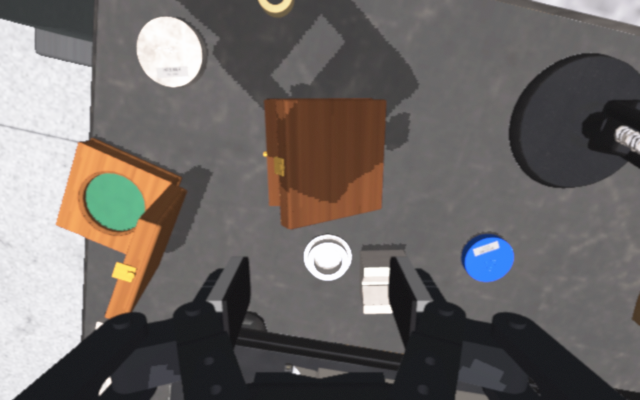

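>>> {"fn": "move_arm", "kwargs": {
  "rows": [
    [0, 0, 0, -0.122],
    [0, 0, 0, -0.122],
    [0, 0, 0, -0.122],
    [0, 0, 0, -0.122],
    [0, 0, 0, -0.122],
    [0, 0, 0, -0.122],
    [0, 0, 0, -0.122],
    [0, 0, 0, -0.122],
    [0, 0, 0, -0.122],
    [0, 0, 0, -0.122],
    [0, 0, 0, -0.122],
    [0, 0, 0, -0.006],
    [2.9, 1.6, 0, 0],
    [2.9, 1.6, 0, 0],
    [2.9, 1.6, 0, 0],
    [2.9, 1.6, 0, 0],
    [2.9, 1.6, 0, 0],
    [0.7, 0.2, 0, 0],
    [0, 0, 0, 0],
    [0, 0, 0, 0]
  ],
  "claw": -0.65
}}

```text
time: 17.55
tcp_pos: [0.4172, -0.1232, 0.1708]
ee_rot: [[-1.0, 0.001, 0.001], [0.001, 1.0, -0.001], [-0.001, -0.001, -1.0]]
contact_force: [-0.1, 0.3, 0.5]
gripper_width: 0.0703
```

Run:
```python
from h import *
f,s=tips(); cv2.imwrite('pics/w16.png',f['frame'][:,:,::-1])
x,e=circ(f,*proj(f,[.4157,-.1225,.016]),'b',.016,r=50); print(x,e)
x,e=circ(f,*proj(f,[.4327,-.0146,.012]),'b',.012,r=50); print(x,e)
```

```text
tip -1 [ 0.0018 -0.0356 -0.0406] [-0.0062 -0.0357 -0.0381]
tip 1 [ 0.0019  0.0349 -0.0405] [-0.0059  0.0351 -0.0377]
tcp [ 0.4177 -0.1235  0.171 ] w 0.0702 F [0.1 0.5 0.4] t 17.6 az 3.1404
[ 0.41685011 -0.12369805  0.02802359] 0.00026407662037184214
[ 0.4345462  -0.01299777  0.02471578] 0.00015631497543529128
```

View pics/w16.png

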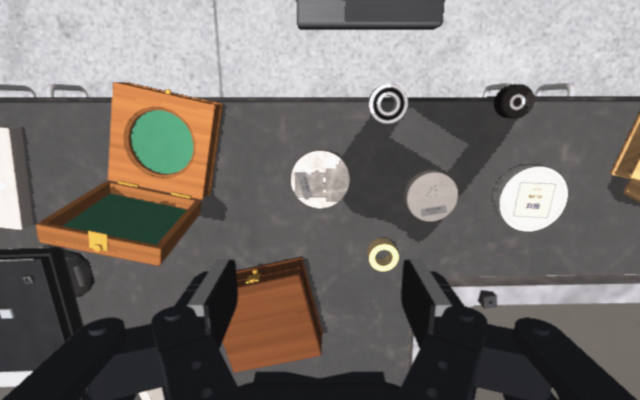

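Wrist view: the medium block is at (320,180) and measures 56.0 mm. The small block is at (432,196) and measures 49.4 mm. The labelled tin at (534,198) is not touched. The large lid is shut at (270,310).

Run:
```python
from h import *
f,s=tips(); im=f['frame'][:,:,::-1]
cv2.imwrite('pics/w16c.png',cv2.resize(im[75:215,90:240],None,fx=5,fy=5,interpolation=2)[:600])
k=blob(f,162,141,'g',r=50)
P=np.array([ray(f,a,b,.016)[:2] for a,b in k]); print(fitc(P))
```

```text
tip -1 [ 0.002  -0.0358 -0.041 ] [ 0.0068 -0.0359 -0.0383]
tip 1 [ 0.0018  0.0348 -0.0407] [ 0.0003  0.035  -0.0374]
tcp [ 0.4179 -0.1237  0.171 ] w 0.0702 F [-0.7  0.3 -0.7] t 17.65 az 3.1405
(array([ 0.38098579, -0.2697271 ,  0.02867276]), np.float64(0.0002627274626335553))
```

View pics/w16c.png

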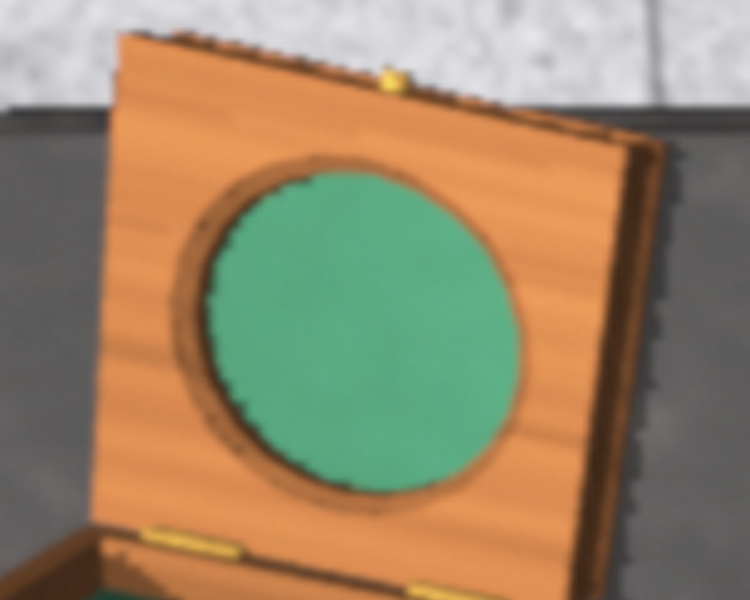

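Run:
```python
from h import *
f,s=tips()
C=[ray(f,*p,.024)[:2] for p in [(114,82),(216.4,104.6),(204,194.6),(108.4,180)]]
C=np.array(C);print(C,np.linalg.norm(np.roll(C,-1,0)-C,axis=1))
y=C[1]-C[0]; y/=np.linalg.norm(y); x=np.array([y[1],-y[0]]); print('yaw',np.arctan2(x[1],x[0]),'c front',(C[0]+C[1])/2+.044*x,'mean',C.mean(0))
e=(C[3]-C[0]);print(np.arctan2(e[1],e[0])); print('rim',ray(f,159.2,142,.024))
```

```text
tip -1 [ 0.0006 -0.0359 -0.0409] [ 0.0049 -0.0363 -0.0377]
tip 1 [ 0.0021  0.0346 -0.0408] [-0.0005  0.0348 -0.0382]
tcp [ 0.4179 -0.1237  0.171 ] w 0.0701 F [0.1 0.3 0.2] t 17.7 az 3.1408
[[ 0.32912009 -0.30131826]
 [ 0.34787871 -0.21447015]
 [ 0.4295998  -0.23305225]
 [ 0.41552463 -0.32103885]] [0.08885089 0.08380711 0.08910528 0.08862644]
yaw -0.21272544830994147 c front [ 0.3815076  -0.26718369] mean [ 0.38053081 -0.26746988]
-0.2243919748368821
rim [ 0.38039336 -0.26897987  0.024     ]
```

>>> {"fn": "move_arm", "kwargs": {
  "rows": [
    [0.1, 0, 1.5, 0],
    [0, 0, 3, 0],
    [0, 0, 3, 0],
    [0, 0, 3, 0],
    [0, 0, 3, 0],
    [0, 0, 2.5, 0],
    [0, 0, 1.5, 0],
    [0, 0, 0.8, 0],
    [0, 0, 0, 0],
    [0, 0, 0, 0],
    [0, 0, 0, 0],
    [0, 0, 0, 0]
  ]
}}

```text
time: 18.7
tcp_pos: [0.4172, -0.1237, -0.0109]
ee_rot: [[-1.0, -0.0, 0.003], [-0.0, 1.0, -0.002], [-0.003, -0.002, -1.0]]
contact_force: [0.2, -0.2, 0.2]
gripper_width: 0.0704
```

Run:
```python
from h import *
f,s=tips(); cv2.imwrite('pics/w17.png',f['frame'][:,:,::-1])
x,e=circ(f,*proj(f,[.4168,-.1237,.016]),'b',.016,r=70,thr=90); print(x,e, (np.array([*x[:2],0])-s['tcp_pos'])@s['ee_rot'])
```

```text
tip -1 [ 0.0017 -0.036  -0.0409] [-0.0004 -0.0362 -0.038 ]
tip 1 [ 0.0013  0.0345 -0.0409] [-0.0071  0.0347 -0.038 ]
tcp [ 0.4171 -0.1236 -0.0109] w 0.0706 F [-0.  -0.1  0.4] t 18.75 az -3.1413
[ 0.42899005 -0.12803833  0.0301338 ] 0.005952470618132157 [-0.01195235 -0.00442781 -0.01090252]
```

View pics/w17.png

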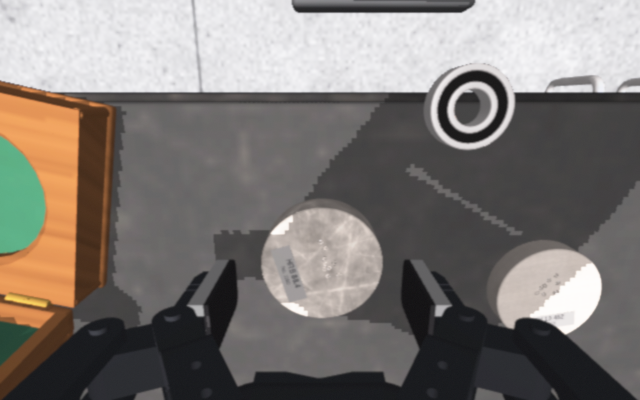

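>>> {"fn": "move_arm", "kwargs": {
  "rows": [
    [0, 0, 0.7, 0],
    [0, 0, 0.7, 0],
    [0, 0, 0, 0],
    [0, 0, 0, 0],
    [0, 0, 0, 0]
  ]
}}

```text
time: 19.17
tcp_pos: [0.4157, -0.1228, -0.0265]
ee_rot: [[-1.0, -0.0, -0.0], [-0.0, 1.0, 0.0], [0.0, 0.0, -1.0]]
contact_force: [-1.0, 0.2, 0.1]
gripper_width: 0.0707
```

>>> {"fn": "move_arm", "kwargs": {
  "rows": [
    [0, 0, 0, 0],
    [0, 0, 0, 0],
    [0, 0, 0, 0],
    [0, 0, 0, 0],
    [0, 0, 0, 0],
    [0, 0, 0, 0]
  ],
  "claw": 0,
  "squeeze": 50
}}

```text
time: 19.67
tcp_pos: [0.4161, -0.1229, -0.0256]
ee_rot: [[-1.0, -0.0, -0.0], [-0.0, 1.0, 0.0], [0.0, 0.0, -1.0]]
contact_force: [-1.8, 1.5, 4.8]
gripper_width: 0.0533
```

Run:
```python
from h import *
f,s=tips(); cv2.imwrite('pics/w18.png',f['frame'][:,:,::-1])
```

```text
tip -1 [ 0.0101 -0.0274 -0.04  ] [ 0.0107 -0.0264 -0.0341]
tip 1 [ 0.0102  0.026  -0.0401] [ 0.0114  0.0247 -0.0302]
tcp [ 0.4161 -0.1229 -0.0256] w 0.0533 F [-1.8  1.2  4.8] t 19.72 az -3.1415
```

View pics/w18.png

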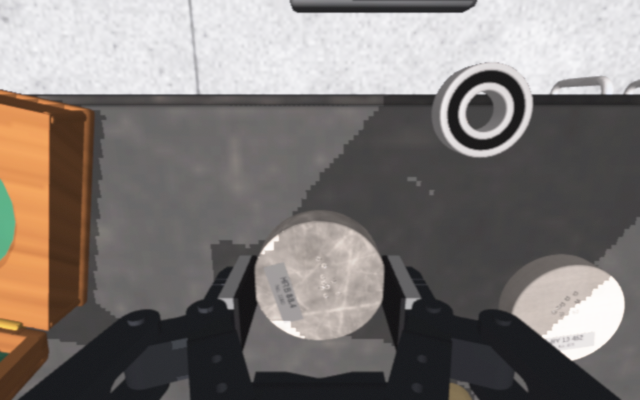

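>>> {"fn": "move_arm", "kwargs": {
  "rows": [
    [0, 0, -0.5, 0],
    [0, 0, -1.5, 0],
    [0, 0, -3, 0],
    [0, 0, -3, 0],
    [0, 0, -3, 0],
    [0, 0, -3, 0],
    [0, 0, -3, 0],
    [0.4, -2.8, 0, 0],
    [0.4, -2.8, 0, 0.07],
    [0.4, -2.8, 0, 0.07],
    [0.4, -2.8, 0, 0.075],
    [0.5, -2.7, 0, 0],
    [0, 0, 0, 0],
    [0, 0, 0, 0],
    [0, 0, 0, 0]
  ]
}}

```text
time: 20.97
tcp_pos: [0.383, -0.2584, 0.1431]
ee_rot: [[-0.977, 0.214, -0.001], [0.214, 0.977, 0.001], [0.001, 0.001, -1.0]]
contact_force: [0.0, 0.6, -3.1]
gripper_width: 0.0533
```

Run:
```python
from h import *
f,s=tips(); im=f['frame'][:,:,::-1];cv2.imwrite('pics/w19.png',im)
k=blob(f,*proj(f,[.381,-.2695,.016]),'g',r=60)
P=np.array([ray(f,a,b,.016)[:2] for a,b in k if b<190]); print(fitc(P))
r=least_squares(lambda p:np.hypot(P[:,0]-p[0],P[:,1]-p[1])-.0295,P.mean(0),loss='soft_l1',f_scale=.0005); print(r.x)
x,e=circ(f,320,280,'b',s['tcp_pos'][2]+.0416,r=100,thr=90); print(x,e,(np.array([*x[:2],0])-s['tcp_pos'])@s['ee_rot'])
cv2.imwrite('pics/w19c.png',cv2.resize(im[90:250,220:420],None,fx=3.75,fy=3.75,interpolation=2))
```

```text
tip -1 [ 0.0102 -0.0277 -0.04  ] [ 0.0106 -0.0268 -0.0337]
tip 1 [ 0.01    0.0254 -0.04  ] [ 0.0123  0.0238 -0.03  ]
tcp [ 0.3832 -0.2581  0.1431] w 0.0537 F [-0.   0.8 -2.6] t 21.02 az 2.9273
(array([ 0.38103609, -0.26866916,  0.02884381]), np.float64(0.00013114017265414635))
[ 0.38182876 -0.26885224]
[ 0.38470711 -0.25953702  0.02697596] 0.0003545267946691314 [-0.00193033 -0.00123566  0.14312876]
```

View pics/w19.png

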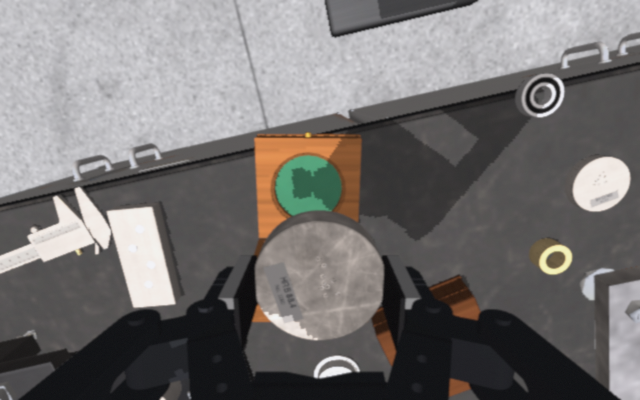

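View pics/w19c.png

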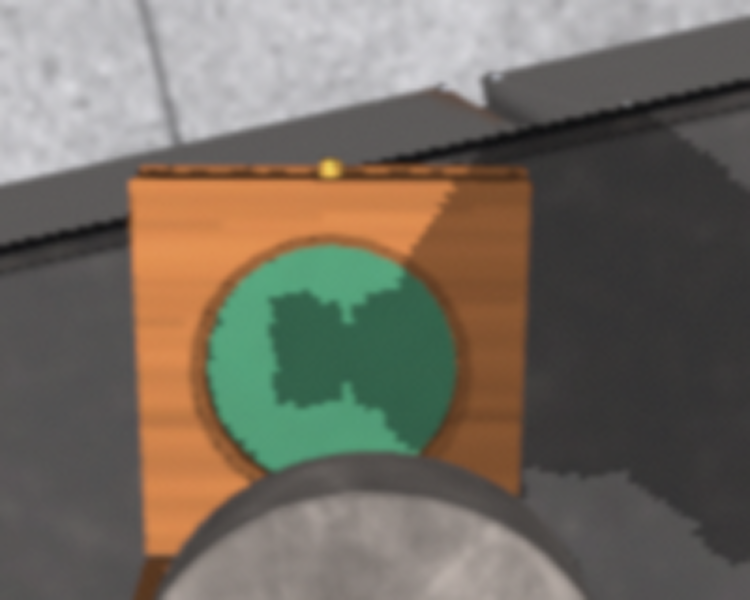

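>>> {"fn": "move_arm", "kwargs": {
  "rows": [
    [0.11, -0.96, 0, 0],
    [0, 0, 2, 0],
    [0, 0, 3, 0],
    [0, 0, 3, 0],
    [0, 0, 2.5, 0],
    [0, 0, 1.5, 0],
    [0, 0, 0.5, 0],
    [0, 0, 0, 0],
    [0, 0, 0, 0],
    [0, 0, 0, 0],
    [0, 0, 0, 0],
    [0, 0, 0, 0]
  ]
}}

```text
time: 22.02
tcp_pos: [0.3811, -0.269, 0.0201]
ee_rot: [[-0.977, 0.213, 0.002], [0.213, 0.977, -0.002], [-0.002, -0.002, -1.0]]
contact_force: [0.2, -0.2, -2.5]
gripper_width: 0.0535
```

Run:
```python
from h import *
f,s=tips(); im=f['frame'][:,:,::-1]
cv2.imwrite('pics/w20c.png',cv2.resize(im[140:380,190:450],None,fx=2.5,fy=2.5))
x,e=circ(f,320,280,'b',s['tcp_pos'][2]+.0416,r=100,thr=90); print(x,e)
```

```text
tip -1 [ 0.0103 -0.0275 -0.0401] [ 0.0119 -0.0258 -0.0305]
tip 1 [ 0.0098  0.0257 -0.0403] [ 0.0107  0.0247 -0.0349]
tcp [ 0.3809 -0.2689  0.0198] w 0.0534 F [-0.8  0.1 -2.9] t 22.07 az 2.9269
[ 0.38240447 -0.27007673  0.02731148] 0.000584234061409575
```

View pics/w20c.png

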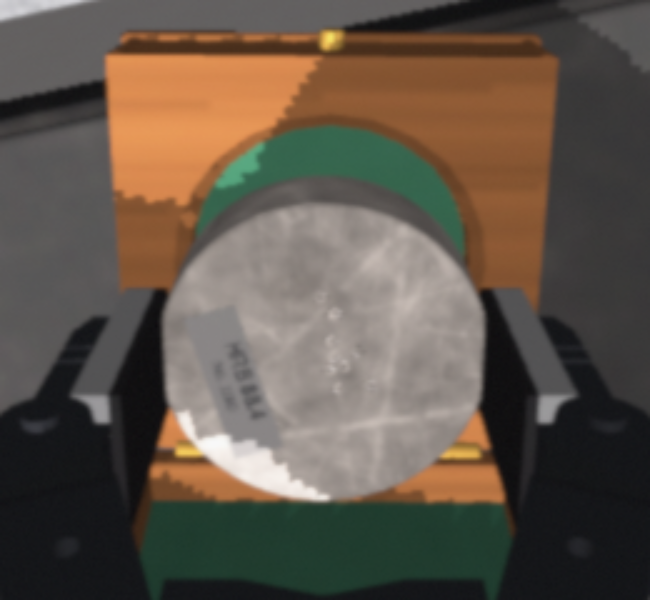

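>>> {"fn": "move_arm", "kwargs": {
  "rows": [
    [0.12, 0.13, 0.6, 0],
    [0, 0, 0.7, 0],
    [0, 0, 0.5, 0],
    [0, 0, 0, 0],
    [0, 0, 0, 0],
    [0, 0, 0, 0],
    [0, 0, 0, 0],
    [0, 0, 0, 0]
  ]
}}

```text
time: 22.73
tcp_pos: [0.3796, -0.267, 0.001]
ee_rot: [[-0.977, 0.213, 0.0], [0.213, 0.977, -0.0], [-0.0, -0.0, -1.0]]
contact_force: [-0.3, -0.6, -2.8]
gripper_width: 0.0533
```

Run:
```python
from h import *
f,s=tips(); im=f['frame'][:,:,::-1]
cv2.imwrite('pics/w21c.png',cv2.resize(im[140:380,190:450],None,fx=2.5,fy=2.5))
x,e=circ(f,320,280,'b',s['tcp_pos'][2]+.0416,r=100,thr=90); print(x,e); gcrop('g7.png',.035)
```

```text
tip -1 [ 0.0099 -0.0269 -0.0403] [ 0.0112 -0.0262 -0.0301]
tip 1 [ 0.0106  0.0258 -0.0401] [ 0.0123  0.0241 -0.0305]
tcp [ 0.3796 -0.2669  0.001 ] w 0.0536 F [ 0.4 -0.3 -1.7] t 22.78 az 2.9268
[ 0.38103619 -0.26799262  0.02711652] 0.0002588830042012708
```

View pics/w21c.png

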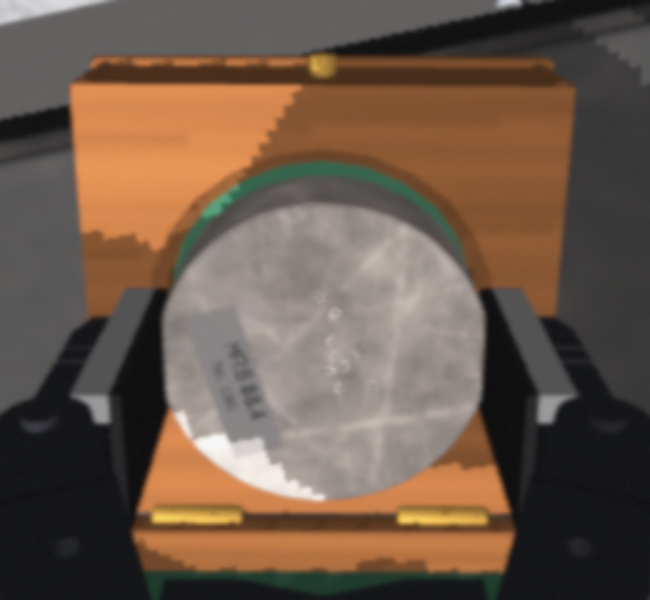

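View pics/g7.png

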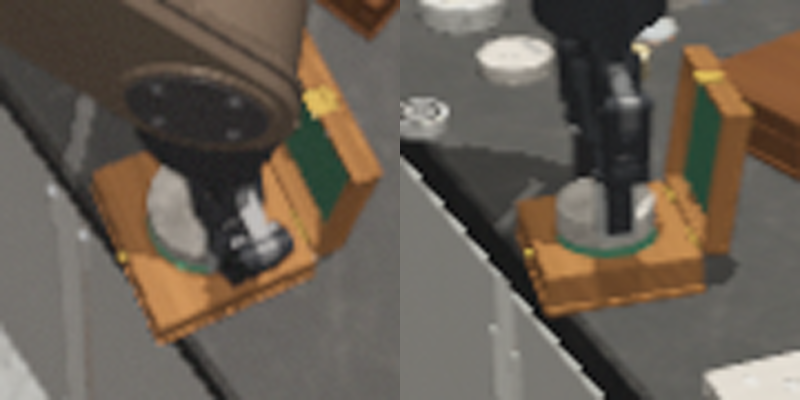

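>>> {"fn": "move_arm", "kwargs": {
  "rows": [
    [-0.03, -0.03, 0.3, 0],
    [0, 0, 0.3, 0],
    [0, 0, 0.3, 0],
    [0, 0, 0, 0],
    [0, 0, 0, 0],
    [0, 0, 0, 0]
  ]
}}

```text
time: 23.38
tcp_pos: [0.3796, -0.267, -0.0084]
ee_rot: [[-0.977, 0.213, -0.0], [0.213, 0.977, 0.0], [0.0, 0.0, -1.0]]
contact_force: [-1.1, -0.4, -2.7]
gripper_width: 0.0533
```

>>> {"fn": "move_arm", "kwargs": {
  "rows": [
    [0, 0, 0.1, 0],
    [0, 0, 0, 0],
    [0, 0, 0, 0]
  ]
}}

```text
time: 23.63
tcp_pos: [0.3796, -0.2671, -0.0092]
ee_rot: [[-0.977, 0.213, 0.0], [0.213, 0.977, -0.0], [-0.0, -0.0, -1.0]]
contact_force: [-0.1, 0.0, -3.0]
gripper_width: 0.0537
```

>>> {"fn": "move_arm", "kwargs": {
  "rows": [
    [0, 0, 0.1, 0],
    [0, 0, 0, 0],
    [0, 0, 0, 0]
  ]
}}

```text
time: 23.88
tcp_pos: [0.3798, -0.2672, -0.0096]
ee_rot: [[-0.977, 0.213, -0.0], [0.213, 0.977, 0.0], [0.0, 0.0, -1.0]]
contact_force: [-2.9, 2.1, 5.2]
gripper_width: 0.0535
```

Run:
```python
from h import *
f,s=tips(); im=f['frame'][:,:,::-1]
cv2.imwrite('pics/w22c.png',cv2.resize(im[140:380,190:450],None,fx=2.5,fy=2.5))
```

```text
tip -1 [ 0.0097 -0.0315 -0.0327] [ 0.0104 -0.0284 -0.0306]
tip 1 [ 0.0099  0.0315 -0.0326] [ 0.0117  0.0255 -0.03  ]
tcp [ 0.3797 -0.2672 -0.0096] w 0.0534 F [-1.8  1.4  6.2] t 23.93 az 2.9269
```

View pics/w22c.png

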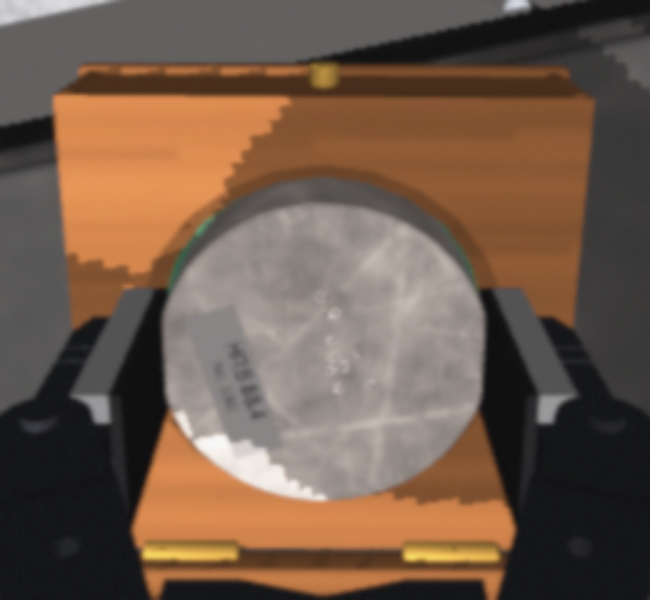

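>>> {"fn": "move_arm", "kwargs": {
  "rows": [
    [0, 0, 0, 0],
    [0, 0, 0, 0],
    [0, 0, 0, 0],
    [0, 0, 0, 0]
  ],
  "claw": -0.6
}}

```text
time: 24.27
tcp_pos: [0.3798, -0.2673, -0.0103]
ee_rot: [[-0.977, 0.213, 0.0], [0.213, 0.977, -0.0], [-0.001, -0.0, -1.0]]
contact_force: [-0.4, 0.2, -0.4]
gripper_width: 0.0683
```

>>> {"fn": "move_arm", "kwargs": {
  "rows": [
    [0, 0, -1, 0],
    [0, 0, -2, 0],
    [0, 0, -3, 0],
    [0, 0, -3, 0],
    [0, 0, -3, 0],
    [0, 0, -3, 0],
    [0, 0, 0, 0],
    [0, 0, 0, 0],
    [0, 0, 0, 0],
    [0, 0, 0, 0]
  ]
}}

```text
time: 25.1
tcp_pos: [0.3788, -0.2662, 0.1384]
ee_rot: [[-0.977, 0.213, -0.002], [0.213, 0.977, 0.002], [0.002, 0.002, -1.0]]
contact_force: [-0.3, 0.0, -1.3]
gripper_width: 0.0681
```

Run:
```python
from h import *
f,s=tips(); cv2.imwrite('pics/w23.png',f['frame'][:,:,::-1])
u,v=proj(f,[.3814,-.2685,.032]); print(u,v)
for du,dv in [(0,0),(-20,0),(20,0),(0,-20),(0,20)]: print(depthpt(f,u+du,v+dv).round(4))
print(circ(f,u,v,'b',.032,r=60,thr=90))
```

```text
tip -1 [ 0.001  -0.035  -0.0407] [-0.0011 -0.0351 -0.0378]
tip 1 [ 0.0012  0.0334 -0.0406] [ 0.0055  0.0336 -0.0374]
tcp [ 0.3788 -0.2662  0.1381] w 0.0681 F [-0.5 -0.  -0. ] t 25.15 az 2.9267
317.58096934570995 197.26032473952597
[ 0.3814 -0.2685  0.032 ]
[ 0.3776 -0.2845  0.0331]
[ 0.385  -0.2524  0.0317]
[ 0.3649 -0.2649  0.0325]
[ 0.3984 -0.2722  0.0319]
(array([ 0.38092996, -0.26851501,  0.02785349]), np.float64(0.0001673267175756349))
```

View pics/w23.png

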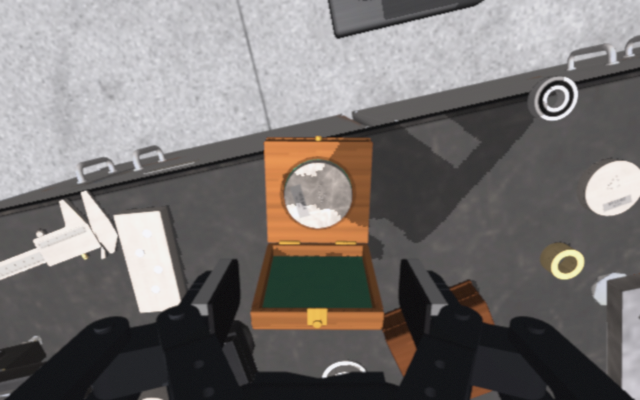

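The medium block is flat: its top reads 31.7–33.1 mm against 32 nominal. Using the same straddle for this lid.

>>> {"fn": "move_arm", "kwargs": {
  "rows": [
    [0, 0, 0, 0.12],
    [0, 0, 0, 0.12],
    [0, 0, 0, 0.12],
    [0, 0, 0, 0.12],
    [0, 0, 0, 0.12],
    [0, 0, 0, 0.12],
    [0, 0, 0, 0.12],
    [0, 0, 0, 0.12],
    [0, 0, 0, 0.12],
    [0, 0, 0, 0.12],
    [0, 0, 0, 0.12],
    [0, 0, 0, 0.12],
    [0, 0, 0, 0.12],
    [0, 0, 0, 0.01],
    [0.6, 2.27, 0, 0],
    [0.6, 2.27, 0, 0],
    [0.6, 2.27, 0, 0],
    [0, 0, 2, 0],
    [0, 0, 0, 0],
    [0, 0, 0, 0]
  ],
  "claw": -0.41
}}

```text
time: 26.82
tcp_pos: [0.4486, -0.2626, 0.1175]
ee_rot: [[0.21, 0.978, -0.004], [0.978, -0.21, 0.004], [0.003, -0.005, -1.0]]
contact_force: [0.4, -0.8, 0.4]
gripper_width: 0.0603
```

Run:
```python
from h import *
f,s=tips(); cv2.imwrite('pics/w24.png',f['frame'][:,:,::-1]); gcrop('g8.png',.0)
```

```text
tip -1 [ 0.0007 -0.031  -0.0375] [-0.007  -0.0312 -0.0345]
tip 1 [ 0.0009  0.0292 -0.0375] [ 0.0009  0.0293 -0.0343]
tcp [ 0.449  -0.2633  0.1186] w 0.0599 F [-0.6 -0.1  0.9] t 26.87 az 1.3581
```

View pics/w24.png

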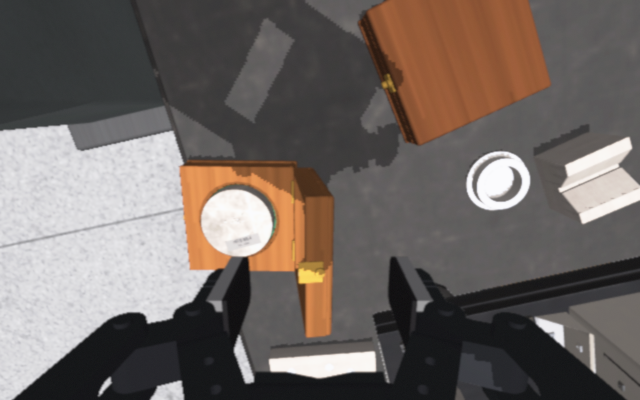

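View pics/g8.png

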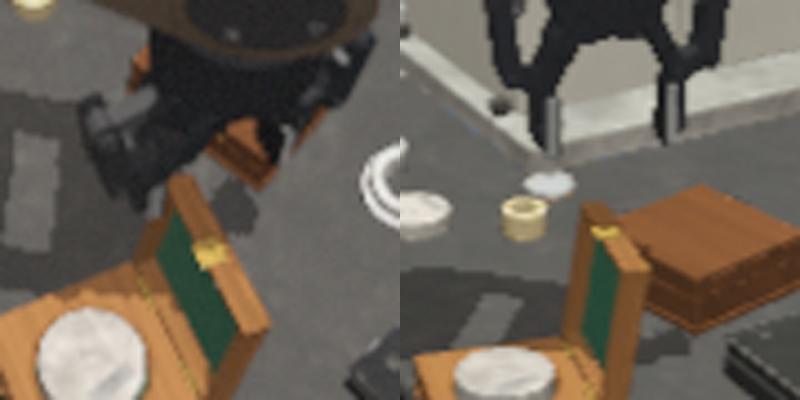

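>>> {"fn": "move_arm", "kwargs": {
  "rows": [
    [0, 0, 1.5, 0],
    [0, 0, 2, 0],
    [0, 0, 1.7, 0],
    [0, 0, 1, 0],
    [0, 0, 0, 0],
    [0, 0, 0, 0],
    [0, 0, 0, 0]
  ]
}}

```text
time: 27.55
tcp_pos: [0.4507, -0.2647, 0.0591]
ee_rot: [[0.212, 0.977, 0.002], [0.977, -0.212, -0.002], [-0.001, 0.002, -1.0]]
contact_force: [-0.4, 0.6, 1.0]
gripper_width: 0.0601
```

Run:
```python
from h import *
f,s=tips(); cv2.imwrite('pics/w25.png',f['frame'][:,:,::-1])
```

```text
tip -1 [ 0.0003 -0.0307 -0.0384] [-0.0001 -0.0311 -0.0345]
tip 1 [ 0.0004  0.0295 -0.0386] [ 0.0051  0.0299 -0.0351]
tcp [ 0.4508 -0.2648  0.0593] w 0.0604 F [-0.7 -1.   0.4] t 27.6 az 1.3568
```

View pics/w25.png

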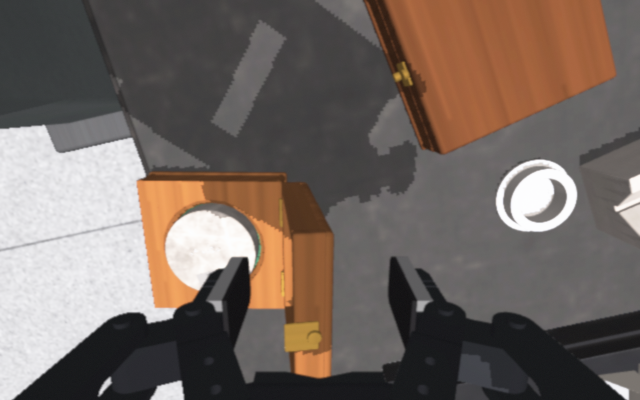

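>>> {"fn": "move_arm", "kwargs": {
  "rows": [
    [0, -1, 0, 0],
    [0, -1.2, 0, 0],
    [0, -1.2, 0, 0],
    [0, -1.2, 0, 0],
    [0, -1.2, 0, 0],
    [0, -0.9, 0, 0],
    [0, 0, 0, 0],
    [0, 0, -0.5, 0],
    [0, 0, -1.5, 0],
    [0, 0, -2.5, 0],
    [0, 0, -3, 0],
    [0, 0, -3, 0],
    [0, 0, 0, 0],
    [0, 0, 0, 0],
    [0, 0, 0, 0],
    [0, 0, 0, 0],
    [0, 0, 0, 0]
  ]
}}

```text
time: 29.02
tcp_pos: [0.3839, -0.249, 0.1611]
ee_rot: [[0.212, 0.977, -0.002], [0.977, -0.212, 0.002], [0.002, -0.003, -1.0]]
contact_force: [0.2, 0.1, 1.1]
gripper_width: 0.0604
```

Run:
```python
from h import *
f,s=tips(); cv2.imwrite('pics/w26.png',f['frame'][:,:,::-1])
```

```text
tip -1 [ 0.0004 -0.0307 -0.0384] [-0.0082 -0.0308 -0.0358]
tip 1 [-0.0002  0.0296 -0.0385] [-0.0009  0.0298 -0.0354]
tcp [ 0.3839 -0.2491  0.1613] w 0.0599 F [-0.4 -0.4 -0.4] t 29.07 az 1.3568
```

View pics/w26.png

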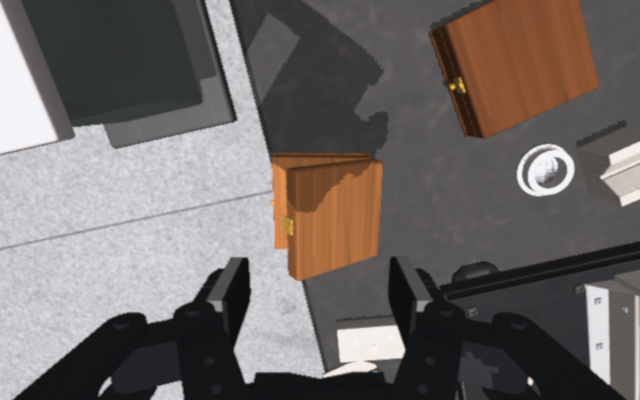

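>>> {"fn": "move_arm", "kwargs": {
  "rows": [
    [0, 0, 0, -0.124],
    [0, 0, 0, -0.124],
    [0, 0, 0, -0.124],
    [0, 0, 0, -0.124],
    [0, 0, 0, -0.124],
    [0, 0, 0, -0.124],
    [0, 0, 0, -0.124],
    [0, 0, 0, -0.124],
    [0, 0, 0, -0.124],
    [0, 0, 0, -0.124],
    [0, 0, 0, -0.124],
    [0, 0, 0, -0.124],
    [0, 0, 0, -0.124],
    [0, 0, 0, -0.124],
    [0, 0, 0, -0.049],
    [-2.5, 1, 0, 0],
    [-2.5, 3, 0, 0],
    [0, 3.5, 0, 0],
    [0, 3.5, 0, 0],
    [0, 3.5, 0, 0]
  ],
  "claw": -0.46
}}

```text
time: 30.73
tcp_pos: [0.434, -0.1031, 0.1616]
ee_rot: [[-1.0, 0.0, -0.002], [0.0, 1.0, 0.001], [0.002, 0.001, -1.0]]
contact_force: [0.4, 0.7, 0.0]
gripper_width: 0.062
```

>>> {"fn": "move_arm", "kwargs": {
  "rows": [
    [0, 3.5, 0, 0],
    [0, 3.5, 0, 0],
    [0, 2, 0, 0],
    [0, 0, 0, 0],
    [0, 0, 0, 0],
    [0, 0, 0, 0],
    [0, 0, 0, 0]
  ]
}}

```text
time: 31.32
tcp_pos: [0.4345, -0.0157, 0.1624]
ee_rot: [[-1.0, 0.001, -0.001], [0.001, 1.0, -0.0], [0.001, -0.0, -1.0]]
contact_force: [0.1, 0.7, 0.2]
gripper_width: 0.0623
```

Run:
```python
from h import *
f,s=tips(); cv2.imwrite('pics/w27.png',f['frame'][:,:,::-1])
for t in(80,100,115): print(circ(f,*proj(f,[.4345,-.013,.012]),'b',.012,r=50,thr=t))
```

```text
tip -1 [ 0.0014 -0.0318 -0.0388] [-0.003  -0.0318 -0.0363]
tip 1 [ 0.0021  0.0306 -0.0387] [ 0.0025  0.0309 -0.0355]
tcp [ 0.4345 -0.0157  0.1625] w 0.0626 F [0.1 1.  0.9] t 31.37 az 3.14
(array([ 0.43603021, -0.02371474,  0.0499078 ]), np.float64(0.009866270536723185))
(array([ 0.440124  , -0.01749456,  0.0370873 ]), np.float64(0.00958296973482792))
(array([ 0.43485772, -0.01350521,  0.02524363]), np.float64(0.00025166609905650307))
```

View pics/w27.png

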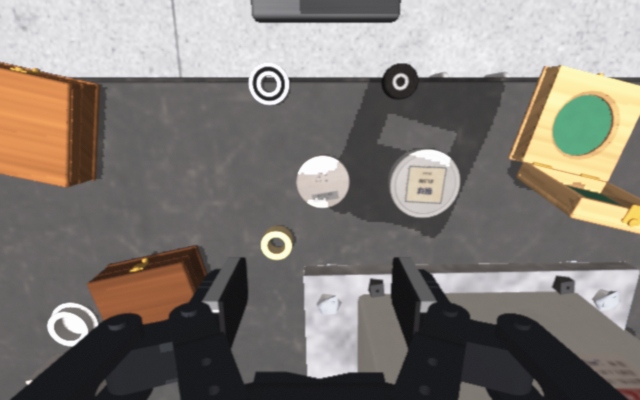

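>>> {"fn": "move_arm", "kwargs": {
  "rows": [
    [0, 0.24, 1.5, 0],
    [0, 0, 3, 0],
    [0, 0, 3, 0],
    [0, 0, 3, 0],
    [0, 0, 3, 0],
    [0, 0, 2, 0],
    [0, 0, 1.2, 0],
    [0, 0, 0.5, 0],
    [0, 0, 0, 0],
    [0, 0, 0, 0],
    [0, 0, 0, 0],
    [0, 0, 0, 0]
  ]
}}

```text
time: 32.37
tcp_pos: [0.4357, -0.0128, -0.008]
ee_rot: [[-1.0, 0.0, 0.003], [0.0, 1.0, -0.001], [-0.003, -0.001, -1.0]]
contact_force: [-0.4, -0.6, -0.8]
gripper_width: 0.062
```

Run:
```python
from h import *
f,s=tips(); cv2.imwrite('pics/w28.png',f['frame'][:,:,::-1])
gcrop('g9.png',.05)
```

```text
tip -1 [ 0.0014 -0.032  -0.0387] [-0.004  -0.0322 -0.0358]
tip 1 [ 0.0017  0.0304 -0.039 ] [-0.0061  0.0306 -0.0363]
tcp [ 0.4355 -0.0127 -0.0081] w 0.0623 F [ 0.8 -0.4  1. ] t 32.42 az -3.1415
```

View pics/w28.png

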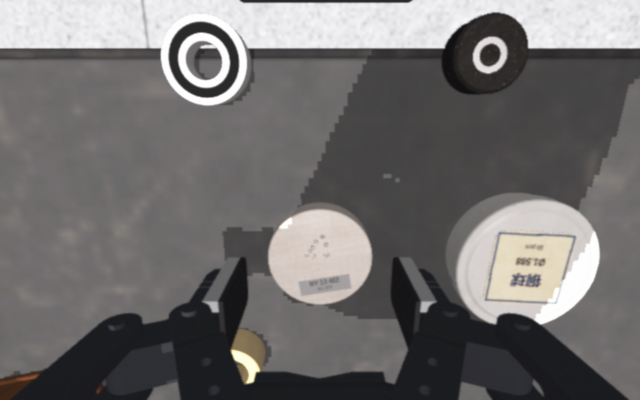

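View pics/g9.png

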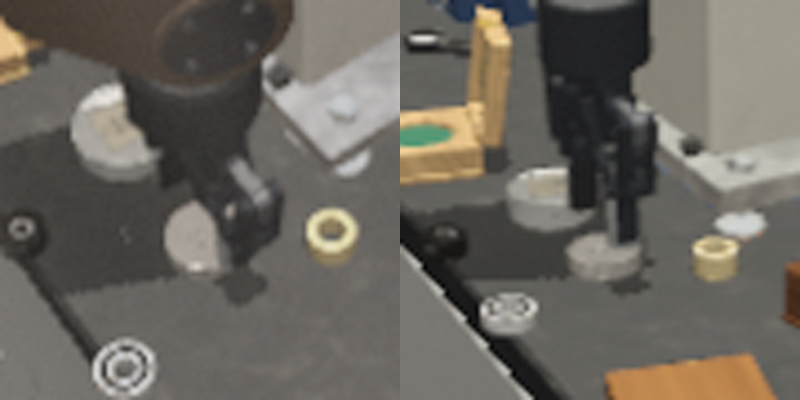

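>>> {"fn": "move_arm", "kwargs": {
  "rows": [
    [0.05, -0.05, 0.8, 0],
    [0, 0, 0.7, 0],
    [0, 0, 0.3, 0],
    [0, 0, 0, 0],
    [0, 0, 0, 0],
    [0, 0, 0, 0]
  ]
}}

```text
time: 33.02
tcp_pos: [0.4339, -0.0128, -0.0274]
ee_rot: [[-1.0, -0.0, -0.0], [-0.0, 1.0, 0.0], [0.0, 0.0, -1.0]]
contact_force: [0.3, 0.2, 0.1]
gripper_width: 0.0622
```

>>> {"fn": "move_arm", "kwargs": {
  "rows": [
    [0, 0, 0, 0],
    [0, 0, 0, 0],
    [0, 0, 0, 0],
    [0, 0, 0, 0],
    [0, 0, 0, 0],
    [0, 0, 0, 0]
  ],
  "claw": 0.15,
  "squeeze": 50
}}

```text
time: 33.52
tcp_pos: [0.4344, -0.0128, -0.0266]
ee_rot: [[-1.0, -0.0, 0.0], [-0.0, 1.0, 0.0], [-0.0, 0.0, -1.0]]
contact_force: [-1.5, 0.9, 5.9]
gripper_width: 0.0472
```

Run:
```python
from h import *
f,s=tips(); cv2.imwrite('pics/w29.png',f['frame'][:,:,::-1])
```

```text
tip -1 [ 0.0056 -0.019  -0.0376] [ 0.012  -0.0225 -0.0306]
tip 1 [ 0.0065  0.0182 -0.0375] [ 0.0123  0.0208 -0.0323]
tcp [ 0.4344 -0.0128 -0.0266] w 0.0471 F [-2.5  0.8  5.2] t 33.57 az -3.1414
```

View pics/w29.png

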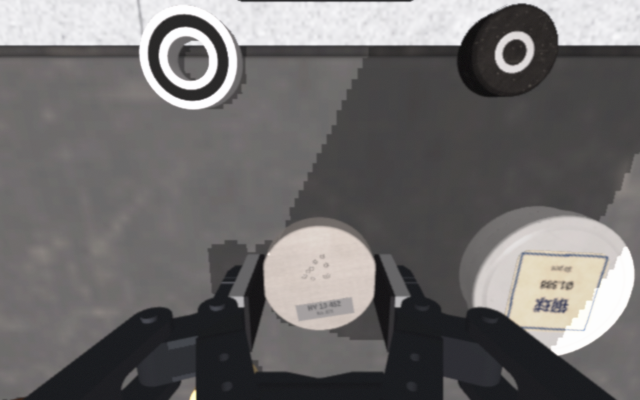

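>>> {"fn": "move_arm", "kwargs": {
  "rows": [
    [0, 0, -0.5, 0],
    [0, 0, -1.5, 0],
    [0, 0, -3, 0],
    [0, 0, -3, 0],
    [0, 0, -3, 0],
    [0, 0, -3, 0],
    [0, 0, -3, 0],
    [0, 3.3, 0, 0],
    [0, 3.3, 0, 0],
    [0, 3.3, 0, 0],
    [0.4, 3.3, 0, 0],
    [0.8, 3.3, 0, 0],
    [0.8, 3.3, 0, 0.07],
    [1, 3, 0, 0.07],
    [0.7, 0, 0, 0.06],
    [0, 0, 0, 0],
    [0, 0, 0, 0],
    [0, 0, 0, 0]
  ]
}}

```text
time: 35.07
tcp_pos: [0.3993, 0.2162, 0.1425]
ee_rot: [[-0.98, 0.198, 0.0], [0.198, 0.98, -0.0], [-0.0, -0.0, -1.0]]
contact_force: [0.2, 0.8, -1.9]
gripper_width: 0.0474
```

Run:
```python
from h import *
f,s=tips(); im=f['frame'][:,:,::-1];cv2.imwrite('pics/w30.png',im)
u,v=proj(f,[.3828,.214,.018]); print(u,v)
k=blob(f,u,v-8,'g',r=60)
P=np.array([ray(f,a,b,.018)[:2] for a,b in k if b<193]); print(fitc(P))
r=least_squares(lambda p:np.hypot(P[:,0]-p[0],P[:,1]-p[1])-.0265,P.mean(0),loss='soft_l1',f_scale=.0005); print(r.x)
x,e=circ(f,320,276,'b',s['tcp_pos'][2]+.0386,r=80,thr=100); print(x,e,(np.array([*x[:2],0])-s['tcp_pos'])@s['ee_rot'])
cv2.imwrite('pics/w30c.png',cv2.resize(im[90:250,220:420],None,fx=3.75,fy=3.75,interpolation=2))
```

```text
tip -1 [ 0.0065 -0.0181 -0.0373] [ 0.0116 -0.0225 -0.0304]
tip 1 [ 0.0059  0.0183 -0.0373] [ 0.0122  0.021  -0.0316]
tcp [0.3995 0.216  0.1426] w 0.0469 F [-0.7 -0.1 -1.2] t 35.12 az 2.9415
313.59763649485484 170.4878310437871
(array([0.38228022, 0.21439475, 0.02567945]), np.float64(9.938785848989823e-05))
[0.38304787 0.21421557]h.py:18: RuntimeWarning: Mean of empty slice.
  r=least_squares(lambda p:np.hypot(P[:,0]-p[0],P[:,1]-p[1])-p[2],[*P.mean(0),.03],loss='soft_l1',f_scale=.0007)
  ret = um.true_divide(
Traceback (most recent call last):
  File "h.py", line 37, in circ
    Q=P[(P-x[:2])@d>-0.1*x[2]]; x,e=fitc(Q)
                                    ~~~~^^^
  File "h.py", line 18, in fitc
    r=least_squares(lambda p:np.hypot(P[:,0]-p[0],P[:,1]-p[1])-p[2],[*P.mean(0),.03],loss='soft_l1',f_scale=.0007)
ValueError: Initial guess is outside of provided bounds
```

View pics/w30.png

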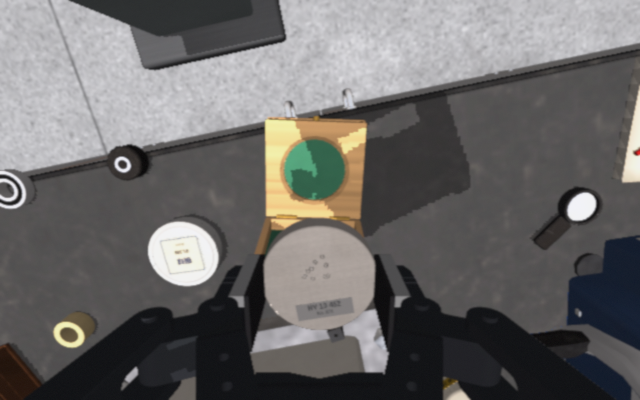

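Run:
```python
from h import *
f,s=tips(); im=f['frame'][:,:,::-1]
print((ray(f,320,274.5,s['tcp_pos'][2]+.0386)-s['tcp_pos'])@s['ee_rot'])
cv2.imwrite('pics/w30c.png',cv2.resize(im[90:250,220:420],None,fx=3.75,fy=3.75,interpolation=2))
a,b=ray(f,265,119.5,.024)[:2],ray(f,367,121.5,.024)[:2];y=b-a;L=np.linalg.norm(y);y/=L;x=np.array([y[1],-y[0]]);print(L,np.arctan2(x[1],x[0]),(a+b)/2+.041*x)
```

```text
tip -1 [ 0.0045 -0.0199 -0.0373] [ 0.0125 -0.0221 -0.0305]
tip 1 [ 0.0033  0.0167 -0.0373] [ 0.0121  0.0209 -0.0315]
tcp [0.3996 0.216  0.1427] w 0.0471 F [-0.5 -0.4 -2.5] t 35.17 az 2.9409
[ 2.38668377e-03 -5.82809681e-05 -3.86005478e-02]
0.08263250233522329 -0.21823971119718272 [0.38216486 0.21554061]
```

View pics/w30c.png

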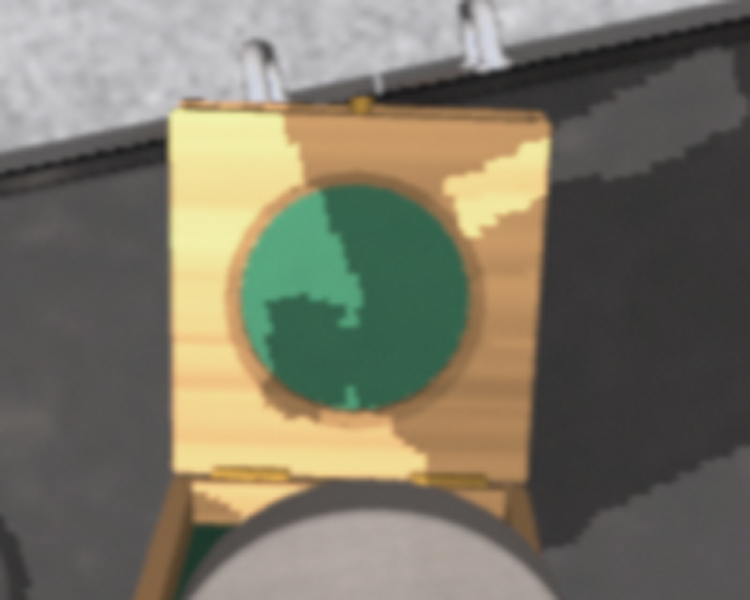

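>>> {"fn": "move_arm", "kwargs": {
  "rows": [
    [1.55, -0.45, 0, 0.019],
    [0, 0, 2, 0],
    [0, 0, 3, 0],
    [0, 0, 3, 0],
    [0, 0, 2.5, 0],
    [0, 0, 1.5, 0],
    [0, 0, 0.7, 0],
    [0, 0, 0, 0],
    [0, 0, 0, 0],
    [0, 0, 0, 0],
    [0, 0, 0, 0],
    [0, 0, 0, 0]
  ]
}}

```text
time: 36.17
tcp_pos: [0.3842, 0.2158, 0.017]
ee_rot: [[-0.976, 0.217, 0.003], [0.217, 0.976, 0.001], [-0.002, 0.001, -1.0]]
contact_force: [0.5, -0.3, -1.7]
gripper_width: 0.0474
```

Run:
```python
from h import *
f,s=tips(); im=f['frame'][:,:,::-1]
cv2.imwrite('pics/w31c.png',cv2.resize(im[110:350,190:450],None,fx=2.5,fy=2.5))
gcrop('g10.png',.035)
```

```text
tip -1 [ 0.0075 -0.019  -0.0377] [ 0.0122 -0.022  -0.031 ]
tip 1 [ 0.0054  0.0183 -0.0377] [ 0.0121  0.0206 -0.0308]
tcp [0.3839 0.2157 0.0168] w 0.047 F [ 0.5  0.3 -2.1] t 36.22 az 2.9229
```

View pics/w31c.png

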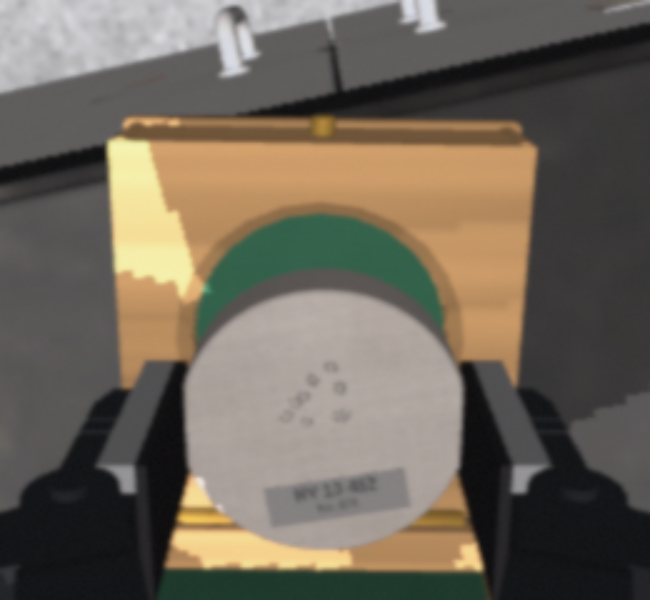

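View pics/g10.png

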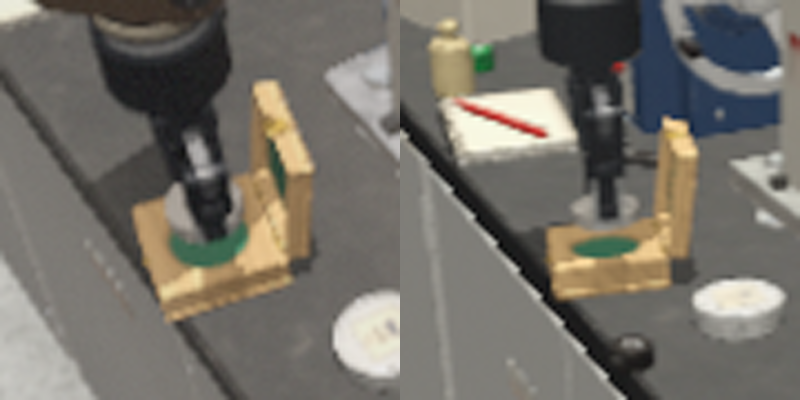

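>>> {"fn": "move_arm", "kwargs": {
  "rows": [
    [0, -0.07, 0.6, 0.01],
    [0, 0, 0.6, 0],
    [0, 0, 0.3, 0],
    [0, 0, 0, 0],
    [0, 0, 0, 0],
    [0, 0, 0, 0],
    [0, 0, 0, 0],
    [0, 0, 0, 0]
  ]
}}

```text
time: 36.98
tcp_pos: [0.3831, 0.2149, 0.0009]
ee_rot: [[-0.974, 0.227, 0.0], [0.227, 0.974, 0.0], [-0.0, 0.0, -1.0]]
contact_force: [-0.4, -0.2, -2.1]
gripper_width: 0.0469
```

Run:
```python
from h import *
f,s=tips(); im=f['frame'][:,:,::-1]
cv2.imwrite('pics/w32c.png',cv2.resize(im[110:350,190:450],None,fx=2.5,fy=2.5))
z=s['tcp_pos'][2]
for n,c,zz in [('case',np.array([.3825,.2145]),.024)]:
  # predicted rim & disc outlines
  pass
print('disc by px', ray(f,190+323.5/2.5,110+415/2.5,z+.0386))
x,e=circ(f,319,278,'b',z+.0386,r=70,thr=105); print(x,e)
```

```text
tip -1 [ 0.0033 -0.0184 -0.0375] [ 0.0124 -0.0221 -0.0308]
tip 1 [ 0.0046  0.0167 -0.0374] [ 0.0117  0.0209 -0.0313]
tcp [0.3831 0.2148 0.0009] w 0.047 F [ 0.1  0.  -1.9] t 37.03 az 2.9128
disc by px [0.38156898 0.21482837 0.03951313]
[0.38506448 0.21084427 0.02583994] 0.0032282777138639674
```

View pics/w32c.png

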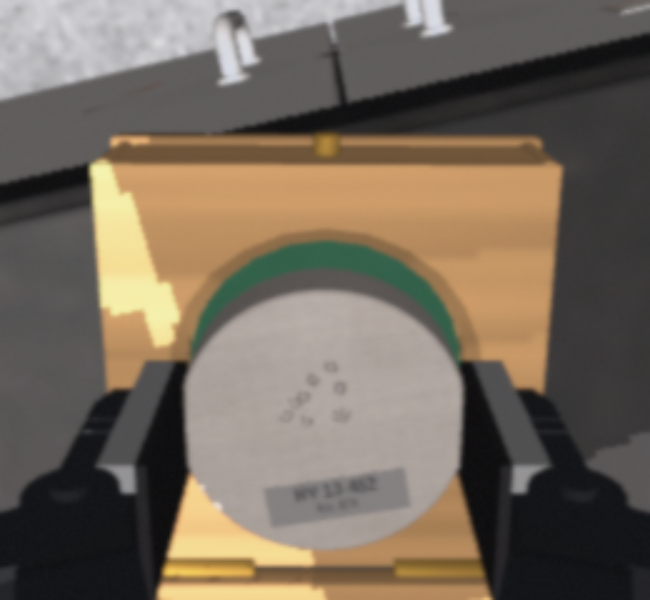

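>>> {"fn": "move_arm", "kwargs": {
  "rows": [
    [-0.03, 0.05, 0.3, 0],
    [0, 0, 0.3, 0],
    [0, 0, 0.2, 0],
    [0, 0, 0, 0],
    [0, 0, 0, 0],
    [0, 0, 0, 0],
    [0, 0, 0, 0]
  ]
}}

```text
time: 37.62
tcp_pos: [0.3834, 0.2152, -0.0072]
ee_rot: [[-0.974, 0.227, 0.0], [0.227, 0.974, 0.0], [-0.0, 0.0, -1.0]]
contact_force: [0.3, -0.1, -1.8]
gripper_width: 0.0471
```

Run:
```python
from h import *
f,s=tips(); im=f['frame'][:,:,::-1]
cv2.imwrite('pics/w33c.png',cv2.resize(im[110:350,190:450],None,fx=2.5,fy=2.5))
```

```text
tip -1 [ 0.0089 -0.0365 -0.0306] [ 0.0029 -0.0365 -0.03  ]
tip 1 [ 0.0092  0.0343 -0.0306] [ 0.0113  0.0251 -0.03  ]
tcp [ 0.3834  0.2152 -0.0072] w 0.047 F [ 0.2 -0.2 -1.7] t 37.67 az 2.9127
```

View pics/w33c.png

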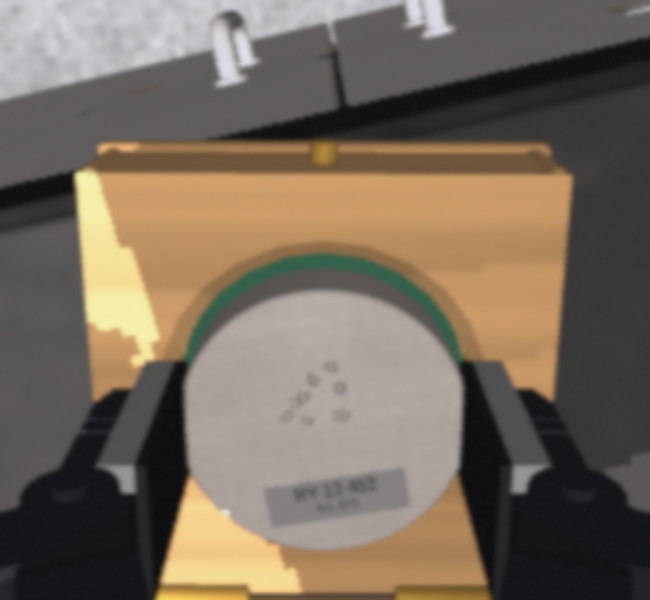

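>>> {"fn": "move_arm", "kwargs": {
  "rows": [
    [0.08, 0, 0.1, 0],
    [0, 0, 0.1, 0],
    [0, 0, 0, 0],
    [0, 0, 0, 0],
    [0, 0, 0, 0]
  ]
}}

```text
time: 38.08
tcp_pos: [0.3827, 0.2155, -0.0085]
ee_rot: [[-0.974, 0.227, -0.0], [0.227, 0.974, -0.0], [0.0, -0.0, -1.0]]
contact_force: [-3.3, -2.0, 5.7]
gripper_width: 0.0472
```

>>> {"fn": "move_arm", "kwargs": {
  "rows": [
    [0, 0, 0, 0],
    [0, 0, 0, 0],
    [0, 0, 0, 0],
    [0, 0, 0, 0]
  ],
  "claw": -0.5
}}

```text
time: 38.42
tcp_pos: [0.3826, 0.2154, -0.0093]
ee_rot: [[-0.974, 0.227, 0.0], [0.227, 0.974, 0.0], [-0.0, 0.0, -1.0]]
contact_force: [-0.2, 0.4, -0.6]
gripper_width: 0.0643
```

>>> {"fn": "move_arm", "kwargs": {
  "rows": [
    [0, 0, -1, 0],
    [0, 0, -2, 0],
    [0, 0, -3, 0],
    [0, 0, -3, 0],
    [0, 0, -3, 0],
    [0, 0, -3, 0],
    [0, 0, 0, 0],
    [0, 0, 0, 0],
    [0, 0, 0, 0],
    [0, 0, 0, 0]
  ]
}}

```text
time: 39.25
tcp_pos: [0.3814, 0.215, 0.1394]
ee_rot: [[-0.974, 0.227, -0.003], [0.227, 0.974, -0.001], [0.002, -0.001, -1.0]]
contact_force: [0.5, 0.4, -0.6]
gripper_width: 0.064
```

Run:
```python
from h import *
f,s=tips(); cv2.imwrite('pics/w34.png',f['frame'][:,:,::-1])
u,v=proj(f,[.3825,.2145,.030]); print(u,v)
for du,dv in [(0,0),(-20,0),(20,0),(0,-20),(0,20)]: print(depthpt(f,u+du,v+dv).round(4))
```

```text
tip -1 [ 0.0005 -0.0328 -0.0393] [ 0.0024 -0.033  -0.0363]
tip 1 [ 0.0004  0.0314 -0.0393] [-0.0071  0.0316 -0.0366]
tcp [0.3813 0.215  0.1391] w 0.0641 F [ 1.3  0.1 -0.5] t 39.3 az 2.9128
319.6676346808887 194.25735355062204
[0.3825 0.2145 0.03  ]
[0.3784 0.1984 0.0312]
[0.3863 0.2307 0.03  ]
[0.366  0.2183 0.0298]
[0.3993 0.2106 0.0307]
```

View pics/w34.png

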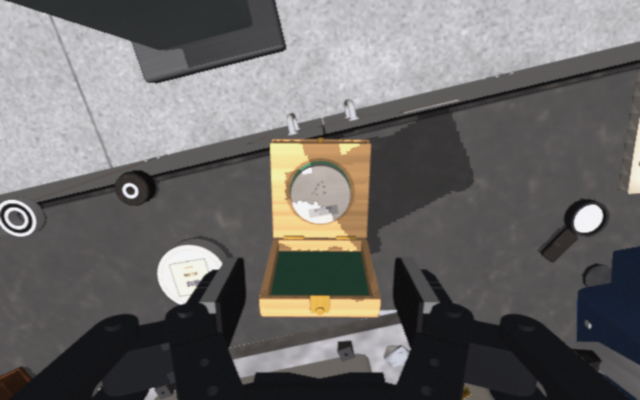

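The small block is flat: its top reads 29.8–31.2 mm against 30 nominal. Now the last lid.

>>> {"fn": "move_arm", "kwargs": {
  "rows": [
    [0, 0, 0, 0.12],
    [0, 0, 0, 0.12],
    [0, 0, 0, 0.12],
    [0, 0, 0, 0.12],
    [0, 0, 0, 0.12],
    [0, 0, 0, 0.12],
    [0, 0, 0, 0.12],
    [0, 0, 0, 0.12],
    [0, 0, 0, 0.12],
    [0, 0, 0, 0.12],
    [0, 0, 0, 0.12],
    [0, 0, 0, 0.12],
    [0, 0, 0, 0.12],
    [0, 0, 0, 0.01],
    [0.5, 2.1, 0, 0],
    [0.5, 2.1, 0, 0],
    [0.5, 2.1, 0, 0],
    [0, 0, 2, 0],
    [0, 0, 0, 0],
    [0, 0, 0, 0]
  ],
  "claw": -0.41
}}

```text
time: 40.97
tcp_pos: [0.4454, 0.2152, 0.1185]
ee_rot: [[0.225, 0.974, -0.006], [0.974, -0.225, -0.001], [-0.003, -0.005, -1.0]]
contact_force: [0.1, -1.2, -0.3]
gripper_width: 0.0598
```

Run:
```python
from h import *
f,s=tips(); cv2.imwrite('pics/w35.png',f['frame'][:,:,::-1]); gcrop('g11.png',.03)
```

```text
tip -1 [-0.0004 -0.031  -0.0377] [-0.0088 -0.0312 -0.0345]
tip 1 [-0.0001  0.0292 -0.0376] [-0.0006  0.0294 -0.0341]
tcp [0.446  0.2155 0.1196] w 0.0601 F [0.4 0.3 0.2] t 41.02 az 1.3442
```

View pics/w35.png

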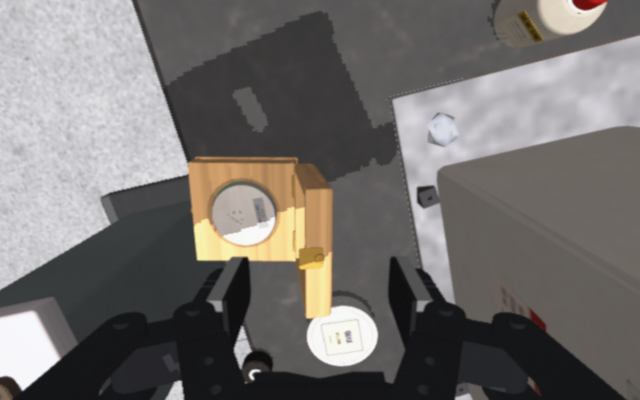

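View pics/g11.png

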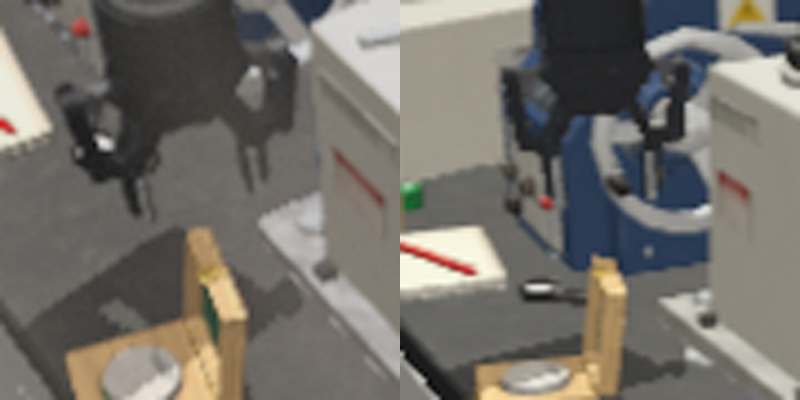

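>>> {"fn": "move_arm", "kwargs": {
  "rows": [
    [0, 0, 1.5, 0],
    [0, 0, 2, 0],
    [0, 0, 2, 0],
    [0, 0, 1.2, 0],
    [0, 0, 0, 0],
    [0, 0, 0, 0],
    [0, 0, 0, 0]
  ]
}}

```text
time: 41.7
tcp_pos: [0.4482, 0.2161, 0.0551]
ee_rot: [[0.226, 0.974, 0.002], [0.974, -0.226, 0.001], [0.001, 0.002, -1.0]]
contact_force: [-0.2, -1.0, -0.5]
gripper_width: 0.0607
```

Run:
```python
from h import *
f,s=tips(); cv2.imwrite('pics/w36.png',f['frame'][:,:,::-1])
```

```text
tip -1 [-0.0001 -0.0308 -0.0386] [-0.0078 -0.031  -0.0349]
tip 1 [-0.      0.0295 -0.0383] [-0.0001  0.0296 -0.0354]
tcp [0.4485 0.2161 0.0553] w 0.0605 F [ 1.3  0.2 -0.1] t 41.75 az 1.343
```

View pics/w36.png

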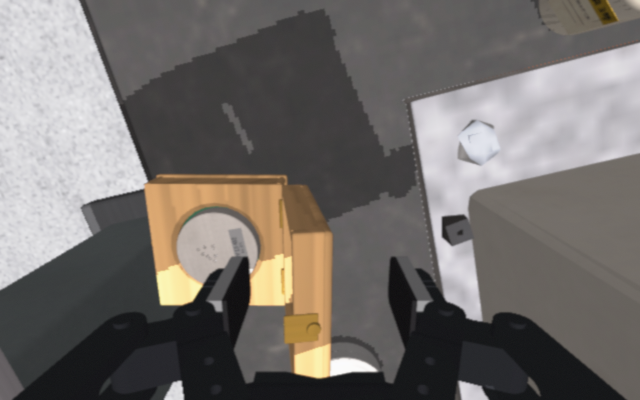

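>>> {"fn": "move_arm", "kwargs": {
  "rows": [
    [0, -1, 0, 0],
    [0, -1.2, 0, 0],
    [0, -1.2, 0, 0],
    [0, -1.2, 0, 0],
    [0, -1.2, 0, 0],
    [0, -0.7, 0, 0],
    [0, 0, 0, 0],
    [0, 0, -0.5, 0],
    [0, 0, -1.5, 0],
    [0, 0, -2.5, 0],
    [0, 0, -3, 0],
    [0, 0, -3, 0],
    [0, 0, 0, 0],
    [0, 0, 0, 0],
    [0, 0, 0, 0],
    [0, 0, 0, 0],
    [0, 0, 0, 0],
    [0, 0, 0, 0],
    [0, 0, 0, 0],
    [0, 0, 0, 0]
  ]
}}

```text
time: 43.42
tcp_pos: [0.3837, 0.2303, 0.1581]
ee_rot: [[0.226, 0.974, -0.001], [0.974, -0.226, -0.0], [-0.001, -0.001, -1.0]]
contact_force: [-0.5, 0.4, 0.2]
gripper_width: 0.0604
```

>>> {"fn": "move_arm", "kwargs": {
  "rows": [
    [0, 0, -3, 0],
    [0, 0, -2, 0],
    [0, 0, 0, 0],
    [0, 0, 0, 0],
    [0, 0, 0, 0],
    [0, 0, 0, 0],
    [0, 0, 0, 0],
    [0, 0, 0, 0],
    [0, 0, 0, 0],
    [0, 0, 0, 0],
    [0, 0, 0, 0],
    [0, 0, 0, 0]
  ]
}}

```text
time: 44.42
tcp_pos: [0.3839, 0.2304, 0.2087]
ee_rot: [[0.226, 0.974, -0.0], [0.974, -0.226, -0.0], [-0.0, -0.0, -1.0]]
contact_force: [-0.7, -0.1, -0.4]
gripper_width: 0.0605
```

Run:
```python
from h import *
f,s=tips(); cv2.imwrite('pics/w37.png',f['frame'][:,:,::-1])
def top(f,c,yaw,h):
  # heights of lid top at grid of case points
  out=[]
  for a in(-.7,0,.7):
    for b in(-.7,0,.7):
      x=c+h*(a*np.array([np.cos(yaw),np.sin(yaw)])+b*np.array([-np.sin(yaw),np.cos(yaw)]))
      u,v=proj(f,[*x,.04]); out.append(round(float(depthpt(f,round(u),round(v))[2]),4))
  return out
print('S',top(f,np.array([.3825,.2145]),-.22,.041))
g=grab('scene','s2.png')
print('S scene',top(g,np.array([.3825,.2145]),-.22,.041))
print('M',top(g,np.array([.3812,-.2685]),-.214,.044))
print('L',top(g,np.array([.5619,-.179]),.2226,.048))
k=circ(g,*proj(g,[.4332,.0803,.022]),'b',.022); print('tin',k)
cv2.imwrite('pics/s2c.png',cv2.resize(g['frame'][140:380,180:460,::-1],None,fx=2.5,fy=2.5,interpolation=2)[:600])
```

```text
tip -1 [ 0.0001 -0.0306 -0.0386] [-0.0073 -0.0307 -0.0358]
tip 1 [ 0.0004  0.0297 -0.0387] [ 0.0008  0.0298 -0.0354]
tcp [0.384  0.2304 0.2087] w 0.0605 F [-0.4 -0.5 -0.6] t 44.47 az 1.3428
S [0.0402, 0.0409, 0.0411, 0.041, 0.0399, 0.0412, 0.0412, 0.0404, 0.04]
S scene [0.0374, 0.0393, 0.035, 0.0343, 0.0354, 0.0358, 0.0406, 0.0356, 0.0388]
M [0.0354, 0.0371, 0.0368, 0.0373, 0.0379, 0.0375, 0.039, 0.0367, 0.9388]
L [0.0393, 0.0341, 0.0347, 0.038, 0.0387, 0.0369, 0.0367, 0.0358, 0.0368]
tin (array([0.43331912, 0.08060227, 0.03302979]), np.float64(0.00045388664685784916))
```

View pics/s2c.png

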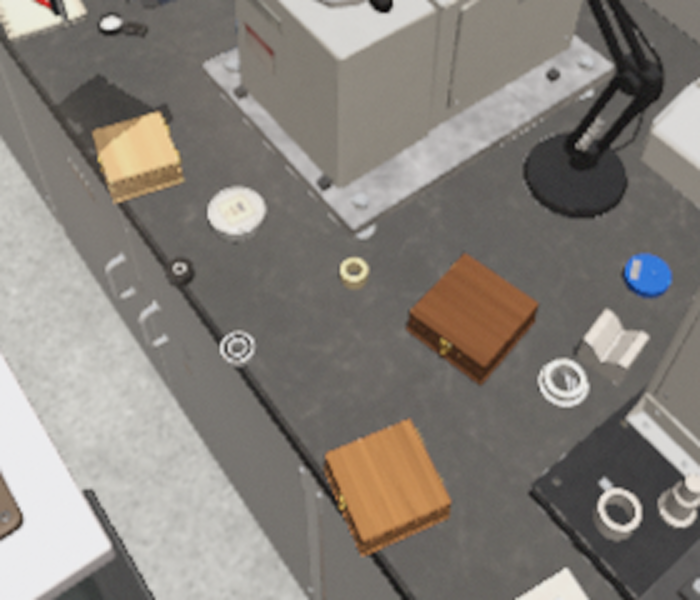

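View pics/w37.png

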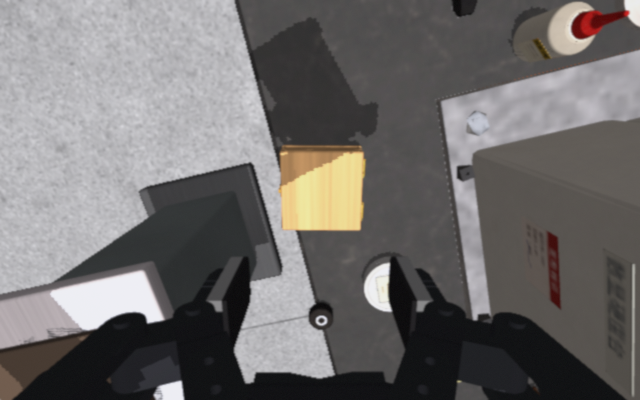

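All three lids are shut, the tin hasn't moved, and the arm is clear at TCP z = 0.21. Handing the job in.

```bash
python3 -c "
from workcell import ctrl
print(ctrl.job_done())"
```

```text
the job is handed in; nothing more can be done
None
```

All three reference blocks are flat in the wells of their matching cases, and all three lids are shut. I handed the job in at about 44.5 s on the robot's clock; it reports no verdict.

- **Blocks:** Before each lid was closed, the wrist depth readings on the block tops were level and within about 1 mm of nominal. Large read 30–31 mm (31 nominal), medium 32–33 mm (32) and small 30–31 mm (30).
- **Lids:** I closed each one by straddling its upper edge with the open fingers, drawing it forward and letting it fall. The wrist camera reads the small lid top at 40–41 mm (40 nominal). The scene camera reads 34–41 mm on all three, a few mm low; it gave that same low reading on the small lid. In the pictures all three lids are flat.
- **Tin:** It measured within 0.5 mm of its first position.
- **Disagreement 1:** The fingertips sit about 35–41 mm behind the reported TCP, not 8 mm ahead of it as the text says. Three camera views and the contact-free descent below z = 0 agreed on this, so I worked from the observed tip position.
- **Disagreement 2:** The reported grip width read 2–3 mm below the block diameters, although every grasp held.
- **Failed measurements:** One scene depth point on the medium lid gave no reading, and two disc fits during positioning failed. I checked those by eye instead.

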